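Fetch the tube carrier out of the deep soak tank with the hook rod

TASK

Take the hook rod from its holder, use it to fish the blue tube carrier out of the deep soak tank by its cross bar, bring it out through the wide window of the slotted cover, and hang it by the bar in the notches of the drain stand. Be gentle: never jam or knock the carrier hard against the cover or anything else, touch it only with the rod, and leave the other things on the bench alone. Finish with the rod standing back in its holder.

Things in the scene. Friction and masses are not known exactly. Their poses are not given: they have to be found in the camera images.
- tank: White fixed soak tank with blue side stripes, sizes in mm: outside 212 (x) x 72 (y) x 140 high, inside 200 x 60, floor 6 thick. Origin: centre of its underside, x along its length, z up. Two steel ledges 9 wide (42 clear between) run along both long inside walls, tops 80 above the origin; the carrier's bar lies across them, 45 to 60 to the -x side of the middle.
- tank_top (a point): Centre of the tank's top rim, 140 up. On it lies a fixed, rigid steel cover, 5 thick (underside at 140), 90 wide, 270 long, overhanging the ends. A slot 24 wide runs in it along the tank's centre line, at least 92 to either side of the middle: the rod's shank and its hook, turned along the slot, pass it; the carrier does not.
- tank_ledge (a point): Centre of the tank at ledge height, 80 up. The carrier's only way out is one window in the cover, 36 (x) x 64 (y), centred on the slot. The window's middle lies anywhere from 10 on the -x side to 50 on the +x side of the tank's middle. It is not measured: see it, or feel for it with the carrier's bar, lifting lightly against the cover's underside place by place.
- carrier: Loose blue tube carrier, 0.11 to 0.21 kg: block 26 (x) x 32 (y) x 32 high with two purple caps (to 41 high); origin: centre of its underside. Two legs at y = +-17.5 (3 thick, 5 in x) carry a steel bar along y, diameter 5, length 58, axis 66 up, kinked up to 71 in the middle (|y| under 5.5, sloping down to 66 at 9.5) so that a hook centres itself there. Free under the kink: 41 to 68.5 high. Hangs upright, x along the tank's x.
- carrier_bar (a point): Middle of the carrier's cross bar, in the kink, on the bar's axis, 71 above the carrier's origin. The straight ends of the bar, 5 lower, rest on the ledges and meet the cover.
- rod: Loose steel hook rod, 145 tall, 0.13 kg, upright in its holder; origin: bottom of the foot under the shank's axis; z up. Shank 7 (x) x 8 (y); orange handle 18 x 18 from 90 to 145 high. The foot, 8 wide, 5 thick, runs from x = -7 to +18.5 and ends in an upturned lip (x = 14.5 to 18.5, top 11 high); the hook opens upwards, 11 wide between shank (x = 3.5) and lip.
- rod_hook (a point): Middle of the hook's floor: 9 in +x from the shank's axis, 5 above the foot's underside.
- rod_grip (a point): Where the handle is best gripped, on the rod's axis, 120 above the foot's underside.
- holder: Grey fixed rod holder: base plate 90 x 75 x 8 with an upright sleeve, inside 34 (x) x 16 (y), walls 4, top 60 above the bench. Origin: on the bench under the rod's axis; the sleeve's middle lies 6 to +x of it. The rod stands on the base plate (8 up), its x along the holder's x.
- stand: Fixed drain stand: grey base plate 100 (x) x 90 (y) x 8; two upright aluminium cheeks 5 thick at y = +-23.5 (42 clear between), each with a flared notch on top at x = 0, floor 80 up, about 7 wide at the floor, 30 at the mouth, 95 up. Origin: on the bench at its centre. The bar lies along y in both notches, the block between the cheeks, carrier origin then 16.5 up, either way round.
- reagent: Bystander: white reagent bottle, 60 wide, 130 tall; origin under its centre.
- tuberack: Bystander: white rack of purple-capped tubes, 75 x 110 x 76 high; origin under its centre.
- beaker: Bystander: clear plastic beaker, 60 wide, 75 tall; origin under its centre.

How it is judged:
On the way, in this order (a step that is already met when the one before it is completed fails the run):
1. The carrier hangs on the rod, clear above the tank's cover (z of carrier in the frame of tank above 0.146 m and contact force between rod and carrier above 0.3 N and horizontal distance between carrier_bar and rod_hook below 0.02 m), for 0.1 s.
2. The carrier hangs in both notches of the drain stand and the rod is off it (x of carrier in the frame of stand between -0.01 and 0.01 m and y of carrier in the frame of stand between -0.01 and 0.01 m and z of carrier in the frame of stand between 0.01 and 0.024 m and angle between carrier's own z axis and vertical below 0.15 rad and contact force between rod and carrier below 0.05 N and contact force between carrier and stand above 0.3 N), for 0.2 s.
At the end, for the whole second after the job is handed in: The carrier hangs still by its bar in both stand notches (within 10 mm of centre in x and y, underside 10 to 24 mm up, tilt under 0.15 rad); the rod stands released and still in its holder (foot within 8 mm of the base plate, within 15 mm of its place, tilt under 0.25 rad) (x of carrier in the frame of stand between -0.01 and 0.01 m and y of carrier in the frame of stand between -0.01 and 0.01 m and z of carrier in the frame of stand between 0.01 and 0.024 m and angle between carrier's own z axis and vertical below 0.15 rad and contact force between carrier and stand above 0.3 N and linear speed of each of carrier, rod below 0.03 m/s and horizontal distance between rod and holder below 0.015 m and z of rod in the frame of holder below 0.016 m and angle between rod's own z axis and vertical below 0.25 rad); the robot touches nothing.
It fails at once if The carrier is pulled, pushed or knocked with more than 18 N by the rod, the stand or the tank (contact force between carrier and rod above 18 N or contact force between carrier and stand above 18 N or contact force between carrier and tank above 18 N).
It fails at once if The robot itself touches the carrier (contact force between any of the arm, the fingers and carrier above 0.3 N).
It fails at once if A bystander is moved by more than 20 mm (distance of any of reagent, tuberack, beaker from where it was at the start of the episode above 0.02 m).
It also fails if it takes over 72 s, if anything falls off the work surface, if the arm or the gripper's body presses on something with over 40 N, if the wrist force passes 120 N, or if a joint passes its speed limit or range.

ROBOT

A 6-joint arm with a two-finger parallel gripper is mounted at the origin on the work surface. World frame = base frame: x ahead of the robot, y to its left, z up, the work surface at z = 0. Lengths are in m, angles in rad, forces in N, time in s.
With the tool pointing down it reaches from about 0.35 to 0.775 m from the base axis. Payload 5.5 kg.
Tool frame: the origin (TCP) lies midway between the tips of the shut fingers; the grasp point (between the pads) lies 19 mm behind it; z points along the fingers, y is the line along which they close (so a half turn about z gives the same grasp; the last joint's range is limited). The gripper opens to 85 mm and grips with 20 to 120 N. Pads are 22 mm wide; open, the fingers measure 114 mm over their backs; the gripper's body (76 mm by 85 mm) begins 54 mm behind the grasp point. The pads swing forward as they close: fully open they stand 13 mm farther back than shut.
Start: joints at [-0.14, 0.313, 0.046, 1.304, 0, 1.431], TCP at [0.575, -0, 0.231] pointing down, gripper open.
Joint ranges: [-2.76, 2.76], [-0.86, 1.69], [-1.03, 1.26], [-2.2, 2.34], [-1.47, 1.5], [-3.14, 3.14]. Speed limits (rad/s): [2.57, 2.57, 3.14, 3.14, 3.14, 3.14].

INTERFACE

Orientations are given as a unit quaternion [w, x, y, z].
In Python, from workcell import env gives the robot as it stands. The module is installed in compiled form; this text tells all that it offers.
- The arm moves only by the tool servo_tool, never from a script. Its argument "increments" is a list of rows, each an object of numbers: "grip": the closure, from 0 (fully open) to 1 (shut); "x", "y", "z": the shift along the tool's x, y, z in mm; "roll": the turn about the tool's z in degrees. In form: [{"grip": .., "x": .., "y": .., "z": .., "roll": ..}, ...]. A call has 1 to 5 rows; each row shifts and turns the commanded pose from where the row before left it, along the tool's axes as they then stand; what a row does not reach is not made up. A row lasts 1/12 s, in which the tool goes at most 41.7 mm and 7.16 degrees, less where a joint would pass 70% of its speed; a pose out of reach is approached as far as the arm can. A call is refused whole if a number of a shift passes 41.7 or a number of a turn 7.16, either way. A call with a gripper value outside its range is refused whole. The fingers move at their own pace and stop on an object; "grip_force" is the grip in N (left out, the last holds). Time passes only in rows, so rows that do not move let the fingers close. It gives the time, the measured TCP pose, the force, the opening and the grip force at its end, in the units of the state.
- env.get_state(): the state, without advancing time (a new reading comes with each control period).
- env.read_camera(name): name is "scene" or "side" or "wrist"; returns the picture (400x640x3 uint8, red, green, blue); there is no depth.
- env.get_calibration(name): a dict with "vertical_fov" (degrees; the focal length in pixels is half the picture's height over the tangent of half this angle, whatever the lens; pixels are square), "cx", "cy" (the principal point, pixels), "rvec" (rotation vector, rad) and "tvec" (3), from world to camera coordinates, as OpenCV has them; the wrist camera has in their place "tool_from_camera" (4x4, takes a point from camera to tool coordinates, whose origin is the TCP and whose axes are the flange's). Camera axes: x right, y down, z forward; pixel columns grow to the right and rows downward; lengths in m; the calibration is good to about 2 mm. A picture is of the moment at which its call begins: read the wrist's pose just before it. get_calibration takes no time and is no camera call.
- env.hand_in(): hands the job in; it is judged then, once.
The state is a dict: "clock": time; "joint_pos": joint angles; "qvel": joint speeds; "tau": joint torques, N m; "tcp_pos": TCP position; "orientation": TCP orientation; "wrist_force": force on the tool from outside, world axes, zero at the start; "ft_torque": the same for the moment, N m; "finger_gap": finger opening in m; "grip_force": force on a finger pad.
Only numpy, scipy, OpenCV 4.12 (cv2) and the standard library are available. Lean on these libraries where they do the work, as an engineer would, in place of code of your own. Each camera call takes 0.05 s, during which the arm holds its last target. There are 200 camera calls.

## Working session

There is one attempt and no reset: what is moved stays moved. The work goes in short steps, Python scripts to look and compute and a tool call to move; the robot and the scene stay as the last step left them, time stands still between calls to the robot, and variables do not carry over. Pictures are saved under pics/ and viewed, at most 10 in all, crops included, and the job is handed in when it is done.

Besides the shell and the picture viewer there is one more tool, called after "Call:" as name([rows], argument=value, ...), one row to a line, values as JSON. servo_tool: Moves the arm, as the interface text tells. Its arguments: {"type":"object","properties":{"increments":{"type":"array"},"grip_force":{"type":"number"}},"required":["increments"]}

```bash
mkdir -p pics; python3 - <<'E'
from workcell import env
import cv2,numpy as np
s=env.get_state();print({k:np.round(v,4).tolist() for k,v in s.items()})
for n in("scene","side","wrist"):
    c=env.get_calibration(n);print(n,{k:np.round(v,4).tolist() for k,v in c.items()})
    cv2.imwrite(f"pics/{n}0.png",env.read_camera(n)[:,:,::-1])
E
```

```text
{'clock': 0.0, 'joint_pos': [-0.1396, 0.314, 0.0449, 1.3036, -0.0, 1.4312], 'qvel': [0.0, -0.0008, -0.0003, -0.0009, -0.0004, -0.0009], 'tau': [-0.0029, -48.0629, 29.8531, 0.0195, -0.0004, -0.0], 'tcp_pos': [0.5745, 0.0001, 0.2304], 'orientation': [-0.0007, 0.7071, 0.7071, -0.0006], 'wrist_force': [0.307, -0.4786, 0.7327], 'ft_torque': [0.0131, 0.0108, -0.0041], 'grip_force': 0.0, 'finger_gap': 0.0853}
scene {'vertical_fov': 47.2091, 'cx': 326.4027, 'cy': 190.1427, 'rvec': [2.3373, 0.9482, -0.3196], 'tvec': [-0.4279, -0.2707, 1.3808]}
side {'vertical_fov': 49.3842, 'cx': 315.8304, 'cy': 194.2419, 'rvec': [2.331, -0.6915, 0.2455], 'tvec': [-0.4803, 0.3002, 0.8841]}
wrist {'vertical_fov': 59.6809, 'cx': 316.8282, 'cy': 199.8062, 'tool_from_camera': [[-0.0002, -0.9531, -0.3027, 0.0782], [1.0, -0.0003, 0.0001, 0.0001], [-0.0002, -0.3027, 0.9531, -0.1431], [0.0, 0.0, 0.0, 1.0]]}
```

View pics/scene0.png

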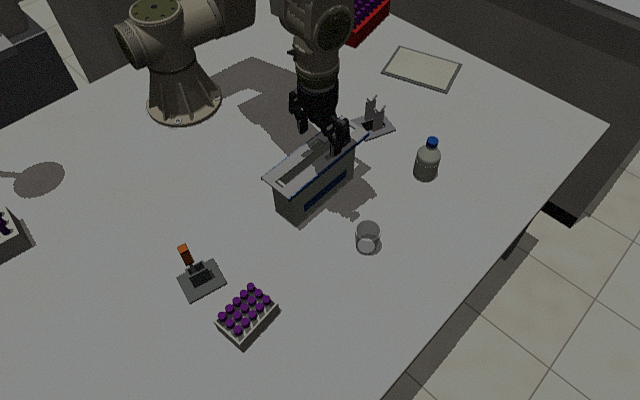

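View pics/side0.png

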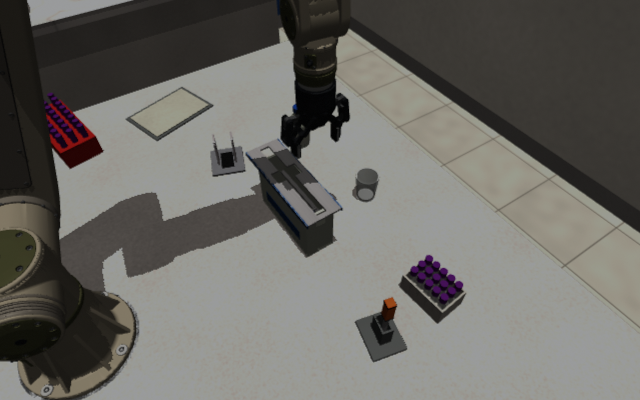

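View pics/wrist0.png

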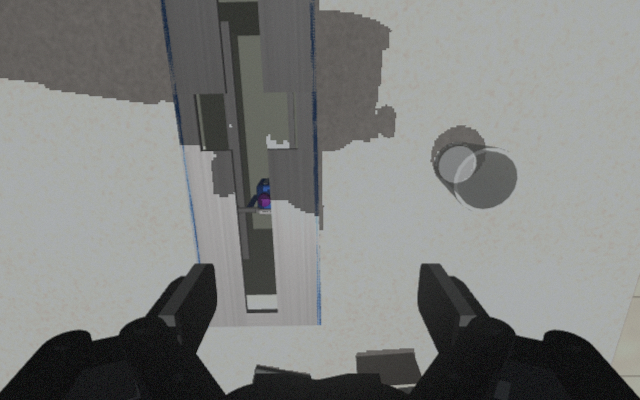

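The wrist view shows the cover, with its window at about (197–297, 95–150) and the carrier bar near (265,210). The scene and side views show the rod handle top at (184,247) and (389,302), and the stand at (374,120) and (228,160).

```bash
cat > h.py <<'E'
from workcell import env
import cv2,numpy as np
from scipy.spatial.transform import Rotation as R
def ray(n,px,st=None):
    c=env.get_calibration(n);f=200/np.tan(np.radians(c["vertical_fov"])/2)
    d=np.array([(px[0]-c["cx"])/f,(px[1]-c["cy"])/f,1.])
    if n=="wrist":
        st=st or env.get_state();q=st["orientation"]
        Rt=R.from_quat([q[1],q[2],q[3],q[0]]).as_matrix();T=np.array(c["tool_from_camera"])
        return Rt@T[:3,3]+st["tcp_pos"],Rt@T[:3,:3]@d
    Rm=cv2.Rodrigues(np.array(c["rvec"],float))[0]
    return -Rm.T@np.array(c["tvec"]).ravel(),Rm.T@d
def onz(n,px,z,st=None):
    o,d=ray(n,px,st);return o+d*(z-o[2])/d[2]
def tri(p1,p2,n1="scene",n2="side"):
    A=[];b=[]
    for n,p in((n1,p1),(n2,p2)):
        o,d=ray(n,p);d=d/np.linalg.norm(d);P=np.eye(3)-np.outer(d,d);A.append(P);b.append(P@o)
    return np.linalg.lstsq(np.vstack(A),np.hstack(b),rcond=None)[0]
def snap(n,f,crop=None,s=1):
    st=env.get_state();im=env.read_camera(n)[:,:,::-1];cv2.imwrite(f"pics/{f}_full.png",im)
    if crop:x0,y0,x1,y1=crop;im=im[y0:y1,x0:x1]
    cv2.imwrite(f"pics/{f}.png",cv2.resize(im,None,fx=s,fy=s,interpolation=cv2.INTER_CUBIC));return st
E
python3 - <<'E'
from h import *
np.set_printoptions(precision=4,suppress=True)
print("rod top",tri((184,246),(389,301)))
print("holder scene",[onz("scene",p,.008)[:2] for p in((177,277),(212,258),(227,281),(191,301))])
print("holder side",[onz("side",p,.008)[:2] for p in((355,320),(393,310),(406,350),(371,359))])
print("stand",[onz("scene",p,.008)[:2] for p in((395,127),(370,138))],[onz("side",p,.008)[:2] for p in((210,153),(238,148),(245,168),(213,174))])
for nm,p in dict(BL=(200,326),BR=(321,324),TL=(162,0),TR=(318,0),slotb1=(247,312),slotb2=(278,312),w1=(197,95),w2=(201,150),w3=(297,149),w4=(294,93)).items():print(nm,onz("wrist",p,.145)[:2])
for p in((240,210),(272,210)):print("bar",onz("wrist",p,.0825)[:2])
a=cv2.imread("pics/scene0.png")[85:145,340:420];b=cv2.imread("pics/side0.png")[125:185,195:275]
c=cv2.imread("pics/scene0.png")[235:305,165:235];d=cv2.imread("pics/side0.png")[290:360,345:415]
r=lambda i:cv2.resize(i,(400,300),interpolation=cv2.INTER_CUBIC)
cv2.imwrite("pics/m.png",np.vstack([np.hstack([r(a),r(b)]),np.hstack([r(c),r(d)])]))
E
```

```text
rod top [ 0.5187 -0.3234  0.1509]
holder scene [array([ 0.4784, -0.3556]), array([ 0.4959, -0.2721]), array([ 0.5659, -0.2841]), array([ 0.5475, -0.3675])]
holder side [array([ 0.4939, -0.2701]), array([ 0.5738, -0.2956]), array([ 0.5407, -0.3757]), array([ 0.4722, -0.3523])]
stand [array([0.531 , 0.3475]), array([0.5081, 0.2654])] [array([0.4474, 0.365 ]), array([0.5235, 0.3398]), array([0.5037, 0.2554]), array([0.4204, 0.2829])]
BL [ 0.4837 -0.0974]
BR [ 0.5779 -0.0955]
TL [0.4845 0.1277]
TR [0.5754 0.1277]
slotb1 [ 0.5211 -0.0847]
slotb2 [ 0.5449 -0.0847]
w1 [0.4993 0.0747]
w2 [0.4984 0.04  ]
w3 [0.5616 0.0407]
w4 [0.5604 0.0759]
bar [ 0.5066 -0.0237]
bar [ 0.5349 -0.0237]
```

View pics/m.png

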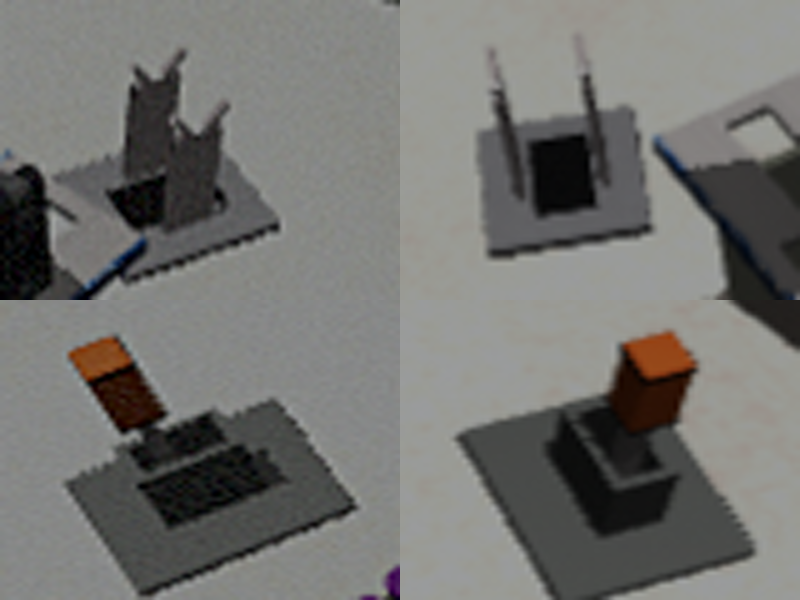

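Rod axis is near (0.519,-0.323), the window centre near (0.530,0.058) and the stand near (0.475,0.31). I'll view the stand, tank and holder from above with the wrist camera.

Call:
servo_tool([
  {"x": 36, "y": -12, "z": -6, "grip": 0},
  {"x": 36, "y": -12, "z": -6, "grip": 0},
  {"x": 36, "y": -12, "z": -6, "grip": 0},
  {"x": 36, "y": -12, "z": -6, "grip": 0},
  {"x": 36, "y": -12, "z": -6, "grip": 0},
])

```text
invalid input at $.increments[0]: expected keys grip, x, y, z, roll
```

Call:
servo_tool([
  {"x": 36, "y": -13, "z": -6, "grip": 0},
  {"x": 36, "y": -13, "z": -6, "grip": 0},
  {"x": 36, "y": -13, "z": 0, "grip": 0},
  {"x": 0, "y": 0, "z": 0, "grip": 0},
  {"x": 0, "y": 0, "z": 0, "grip": 0},
])

```text
invalid input at $.increments[0]: expected keys grip, x, y, z, roll
```

```bash
python3 - <<'E'
from h import *
import pickle
st=snap("wrist","stand");pickle.dump(st,open("stand.pkl","wb"));print(st["tcp_pos"],st["orientation"],st["clock"])
E
```

```text
[5.74636090e-01 2.59572764e-05 2.30595944e-01] [-5.64531184e-04  7.07126875e-01  7.07086338e-01 -4.17185741e-04] 0.15
```

Call:
servo_tool([
  {"x": -38, "y": 8, "z": -4, "grip": 0},
  {"x": -38, "y": 8, "z": -4, "grip": 0},
  {"x": -38, "y": 8, "z": -4, "grip": 0},
  {"x": -38, "y": 8, "z": -4, "grip": 0},
  {"x": -38, "y": 8, "z": -4, "grip": 0},
])

```text
invalid input at $.increments[0]: expected keys grip, x, y, z, roll
```

Call:
servo_tool([
  {"x": -38, "y": 8, "z": -4, "grip": 0},
  {"x": -38, "y": 7, "z": -4, "grip": 0},
  {"x": -24, "y": 0, "z": 0, "grip": 0},
  {"x": 0, "y": 0, "z": 0, "grip": 0},
  {"x": 0, "y": 0, "z": 0, "grip": 0},
])

```text
invalid input at $.increments[0]: expected keys grip, x, y, z, roll
```

```bash
python3 - <<'E'
from h import *
import pickle
st=snap("wrist","tank");pickle.dump(st,open("tank.pkl","wb"));print(st["tcp_pos"],st["orientation"],st["clock"])
E
```

```text
[5.74714704e-01 2.49955919e-05 2.30749944e-01] [-4.26635396e-04  7.07104976e-01  7.07108378e-01 -3.36361809e-04] 0.2
```

Call:
servo_tool([
  {"x": -40, "y": -2, "z": 0, "grip": 0},
  {"x": -40, "y": -2, "z": 0, "grip": 0},
  {"x": -40, "y": -2, "z": 0, "grip": 0},
  {"x": -40, "y": -2, "z": 0, "grip": 0},
  {"x": -40, "y": -2, "z": 0, "grip": 0},
])

```text
invalid input at $.increments[0]: expected keys grip, x, y, z, roll
```

Call:
servo_tool([
  {"x": -40, "y": 0, "z": 6, "grip": 0},
  {"x": -40, "y": 0, "z": 6, "grip": 0},
  {"x": -40, "y": 0, "z": 6, "grip": 0},
  {"x": 0, "y": 0, "z": 0, "grip": 0},
  {"x": 0, "y": 0, "z": 0, "grip": 0},
])

```text
invalid input at $.increments[0]: expected keys grip, x, y, z, roll
```

```bash
python3 - <<'E'
from h import *
import pickle
st=snap("wrist","holder");pickle.dump(st,open("holder.pkl","wb"));print(st["tcp_pos"],st["orientation"],st["clock"],st["wrist_force"])
# combined view: three full frames crops scaled
ims=[cv2.imread(f"pics/{n}_full.png") for n in("stand","holder")]
cv2.imwrite("pics/c1.png",np.hstack([i[60:400,140:540] for i in ims]))
E
```

```text
[ 5.74790643e-01 -2.34641294e-06  2.30898111e-01] [-3.20925790e-04  7.07123191e-01  7.07090258e-01 -2.38888627e-04] 0.25 [-0.16394762  0.84372109 -0.25444913]
```

View pics/c1.png

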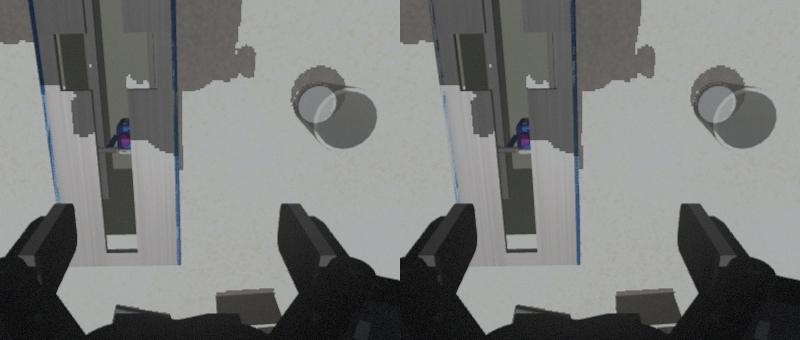

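View pics/tank.png

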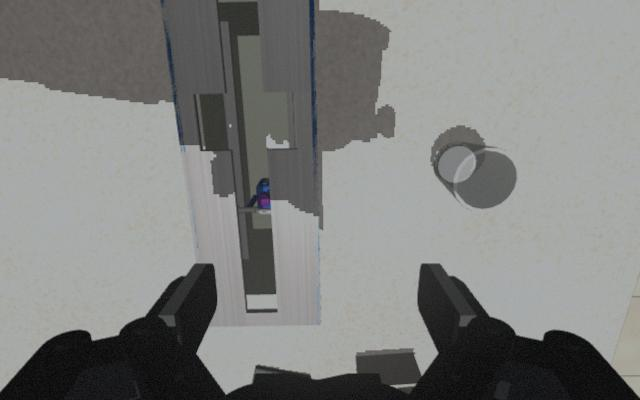

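The moves were refused because every row needs all five keys, so the arm hasn't moved and the pictures only repeat the first wrist view. I'll resend with roll included.

Call:
servo_tool([
  {"x": 36, "y": -12, "z": -6, "roll": 0, "grip": 0},
  {"x": 36, "y": -12, "z": -6, "roll": 0, "grip": 0},
  {"x": 36, "y": -12, "z": -6, "roll": 0, "grip": 0},
  {"x": 36, "y": -12, "z": -6, "roll": 0, "grip": 0},
  {"x": 36, "y": -12, "z": -6, "roll": 0, "grip": 0},
])

```text
clock: 0.72
tcp_pos: [0.5142, 0.1813, 0.2616]
orientation: [0.0, 0.707, 0.707, 0.0]
wrist_force: [1.1, 0.1, 0.3]
finger_gap: 0.0855
grip_force: 0.0
```

Call:
servo_tool([
  {"x": 36, "y": -13, "z": -6, "roll": 0, "grip": 0},
  {"x": 36, "y": -13, "z": -6, "roll": 0, "grip": 0},
  {"x": 36, "y": -13, "z": 0, "roll": 0, "grip": 0},
  {"x": 0, "y": 0, "z": 0, "roll": 0, "grip": 0},
  {"x": 0, "y": 0, "z": 0, "roll": 0, "grip": 0},
])

```text
clock: 1.13
tcp_pos: [0.475, 0.2898, 0.2733]
orientation: [0.0, 0.706, 0.709, 0.0]
wrist_force: [0.4, -0.8, -0.6]
finger_gap: 0.0854
grip_force: 0.0
```

```bash
python3 - <<'E'
from h import *
import pickle
st=snap("wrist","stand");pickle.dump(st,open("stand.pkl","wb"));print(st["tcp_pos"],st["orientation"],st["clock"])
E
```

```text
[0.47503947 0.28982283 0.27330545] [1.36076403e-04 7.05565176e-01 7.08645019e-01 1.30656094e-05] 1.1333
```

Call:
servo_tool([
  {"x": -38, "y": 8, "z": -3, "roll": 0, "grip": 0},
  {"x": -38, "y": 8, "z": -3, "roll": 0, "grip": 0},
  {"x": -38, "y": 8, "z": -3, "roll": 0, "grip": 0},
  {"x": -38, "y": 8, "z": -3, "roll": 0, "grip": 0},
  {"x": -38, "y": 8, "z": -3, "roll": 0, "grip": 0},
])

```text
clock: 1.6
tcp_pos: [0.5161, 0.0946, 0.2883]
orientation: [0.0, 0.708, 0.706, -0.0]
wrist_force: [0.5, -0.0, 0.7]
finger_gap: 0.0852
grip_force: 0.0
```

Call:
servo_tool([
  {"x": -38, "y": 8, "z": -3, "roll": 0, "grip": 0},
  {"x": -38, "y": 7, "z": 0, "roll": 0, "grip": 0},
  {"x": -24, "y": 0, "z": 0, "roll": 0, "grip": 0},
  {"x": 0, "y": 0, "z": 0, "roll": 0, "grip": 0},
  {"x": 0, "y": 0, "z": 0, "roll": 0, "grip": 0},
])

```text
clock: 2.02
tcp_pos: [0.5308, -0.0049, 0.291]
orientation: [-0.0, 0.709, 0.705, -0.0]
wrist_force: [-0.2, 0.4, 0.1]
finger_gap: 0.0855
grip_force: 0.0
```

```bash
python3 - <<'E'
from h import *
import pickle
st=snap("wrist","tank");pickle.dump(st,open("tank.pkl","wb"));print(st["tcp_pos"],st["orientation"],st["clock"])
E
```

```text
[ 0.53080006 -0.00494865  0.29098727] [-2.84741343e-04  7.09146098e-01  7.05061485e-01 -1.78659513e-04] 2.0167
```

Call:
servo_tool([
  {"x": -40, "y": -2, "z": 0, "roll": 0, "grip": 0},
  {"x": -40, "y": -2, "z": 0, "roll": 0, "grip": 0},
  {"x": -40, "y": -2, "z": 0, "roll": 0, "grip": 0},
  {"x": -40, "y": -2, "z": 0, "roll": 0, "grip": 0},
  {"x": -40, "y": -2, "z": 0, "roll": 0, "grip": 0},
])

```text
clock: 2.48
tcp_pos: [0.5209, -0.2025, 0.2915]
orientation: [0.0, 0.706, 0.708, 0.0]
wrist_force: [0.3, 0.8, -0.5]
finger_gap: 0.0853
grip_force: 0.0
```

Call:
servo_tool([
  {"x": -40, "y": 0, "z": 0, "roll": 0, "grip": 0},
  {"x": -40, "y": 0, "z": 0, "roll": 0, "grip": 0},
  {"x": -40, "y": 0, "z": 0, "roll": 0, "grip": 0},
  {"x": 0, "y": 0, "z": 0, "roll": 0, "grip": 0},
  {"x": 0, "y": 0, "z": 0, "roll": 0, "grip": 0},
])

```text
clock: 2.9
tcp_pos: [0.5208, -0.3232, 0.2902]
orientation: [-0.001, 0.708, 0.706, 0.0]
wrist_force: [-0.6, 1.1, 0.0]
finger_gap: 0.0854
grip_force: 0.0
```

```bash
python3 - <<'E'
from h import *
import pickle
st=snap("wrist","holder");pickle.dump(st,open("holder.pkl","wb"));print(st["tcp_pos"],st["orientation"],st["clock"],st["wrist_force"])
ims=[cv2.imread(f"pics/{n}_full.png") for n in("stand","holder")]
cv2.imwrite("pics/c1.png",np.hstack([i[0:400,120:520] for i in ims]))
t=cv2.imread("pics/tank_full.png");cv2.imwrite("pics/c2.png",cv2.resize(t,(800,500),interpolation=cv2.INTER_CUBIC))
E
```

```text
[ 0.52084337 -0.32317813  0.29024394] [-7.41273332e-04  7.07942106e-01  7.06270075e-01  8.17660404e-05] 2.9 [-0.59972558  1.13421464  0.03693218]
```

View pics/c1.png

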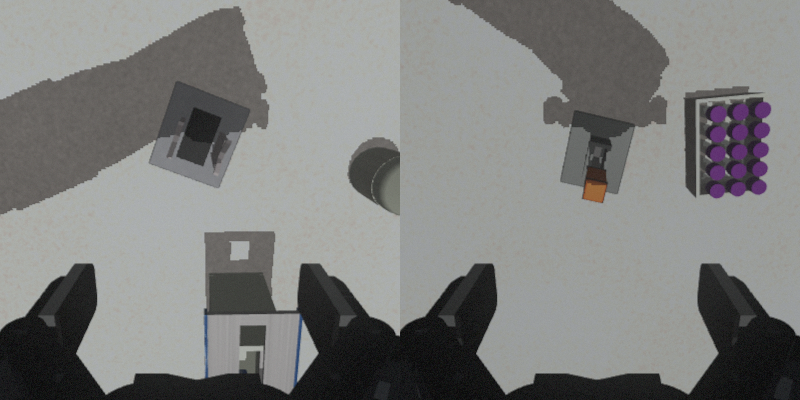

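View pics/c2.png

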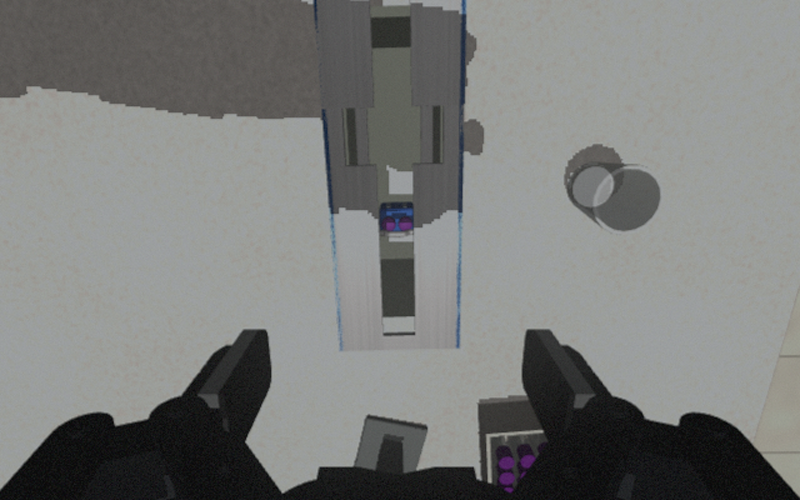

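The stand image shows its plate at about (205,135) in the crop, turned by about -18°. The holder image shows the orange handle top at about (595,190), and the tank image shows the window at rows 107–165 and the carrier at about (398,218). Next I'll turn these into positions.

```bash
python3 - <<'E'
from h import *
import pickle
np.set_printoptions(precision=4,suppress=True,linewidth=200)
S={n:pickle.load(open(n+".pkl","rb")) for n in("stand","tank","holder")}
w=lambda n,p,z:onz("wrist",p,z,S[n])[:2]
def rep(n,pts,z):
    P=np.array([w(n,p,z) for p in pts]);d1=(P[1]-P[0]+P[2]-P[3])/2;d2=(P[2]-P[1]+P[3]-P[0])/2
    print(n,"c",P.mean(0),"d1",np.linalg.norm(d1),np.degrees(np.arctan2(*d1[::-1])),"d2",np.linalg.norm(d2),np.degrees(np.arctan2(*d2[::-1])))
rep("stand",[(297,82),(369,107),(340,187),(269,163)],.008)
im=cv2.imread("pics/holder_full.png").astype(int)
rep("holder",[(294,111),(355,124),(341,194),(280,183)],.008)
m=((im[...,2]>140)&(im[...,0]<100)&(im[...,2]-im[...,0]>80)).astype(np.uint8)
ys,xs=np.nonzero(m);c,sz,a=cv2.minAreaRect(np.c_[xs,ys].astype(np.float32));print("orange",c,sz,a,w("holder",c,.153))
# edges of stand plate corners by threshold
g=cv2.cvtColor(cv2.imread("pics/tank_full.png"),cv2.COLOR_BGR2GRAY).astype(int)
print("tank col314",[(r,int(g[r,308:328].mean())) for r in range(120,215)])
for r in(100,110,230,245):print(r,g[r,258:372].tolist())
for c in(280,350):print("col",c,g[75:145,c].tolist())
print("end",g[255:290,330].tolist(),g[255:290,318].tolist())
h=cv2.cvtColor(cv2.imread("pics/holder_full.png"),cv2.COLOR_BGR2GRAY)
st=cv2.imread("pics/stand_full.png")
u=lambda i:cv2.resize(i,(400,400),interpolation=cv2.INTER_CUBIC)
t=cv2.imread("pics/tank_full.png")
cv2.imwrite("pics/c3.png",np.hstack([u(cv2.imread("pics/holder_full.png")[105:205,267:367]),u(st[75:195,260:380])]))
E
```

```text
stand c [0.4773 0.3157] d1 0.0877504818829689 -18.530295650490743 d2 0.09833065202855718 -109.32610062649155
holder c [ 0.5215 -0.3209] d1 0.07642203867940012 -11.300463817261006 d2 0.08944822214675012 -101.21251236576761
orange (314.26922607421875, 192.15383911132812) (19.415496826171875, 16.277639389038086) 11.309932708740234 [ 0.5187 -0.3271]
tank col314 [(120, 96), (121, 96), (122, 96), (123, 96), (124, 96), (125, 96), (126, 96), (127, 96), (128, 96), (129, 95), (130, 96), (131, 96), (132, 101), (133, 102), (134, 109), (135, 118), (136, 116), (137, 139), (138, 146), (139, 147), (140, 146), (141, 146), (142, 146), (143, 146), (144, 147), (145, 146), (146, 146), (147, 146), (148, 146), (149, 146), (150, 146), (151, 146), (152, 146), (153, 145), (154, 146), (155, 115), (156, 97), (157, 96), (158, 95), (159, 96), (160, 96), (161, 75), (162, 50), (163, 42), (164, 42), (165, 47), (166, 45), (167, 55), (168, 60), (169, 77), (170, 68), (171, 61), (172, 53), (173, 45), (174, 43), (175, 49), (176, 52), (177, 52), (178, 67), (179, 73), (180, 72), (181, 71), (182, 70), (183, 68), (184, 66), 
[... 2590 characters left out ...]
49, 57, 64, 78, 84, 84, 86, 84, 87, 84, 83, 85, 83, 86, 87]
col 350 [89, 89, 85, 88, 87, 89, 92, 89, 88, 71, 60, 54, 55, 50, 54, 56, 49, 53, 51, 53, 52, 51, 54, 52, 54, 53, 57, 50, 50, 48, 54, 53, 47, 54, 49, 52, 48, 55, 55, 56, 51, 53, 53, 53, 50, 49, 56, 54, 53, 55, 49, 51, 55, 51, 52, 61, 80, 89, 88, 88, 87, 86, 91, 91, 88, 88, 87, 85, 88, 90]
end [157, 157, 157, 157, 155, 156, 157, 158, 160, 156, 114, 65, 54, 130, 149, 145, 145, 144, 147, 145, 147, 147, 145, 147, 152, 153, 156, 155, 159, 156, 158, 159, 158, 158, 157] [156, 157, 158, 155, 159, 158, 156, 156, 156, 156, 130, 80, 59, 107, 144, 149, 146, 147, 148, 144, 147, 146, 144, 147, 150, 153, 155, 159, 155, 155, 156, 158, 157, 156, 158]
```

View pics/c3.png

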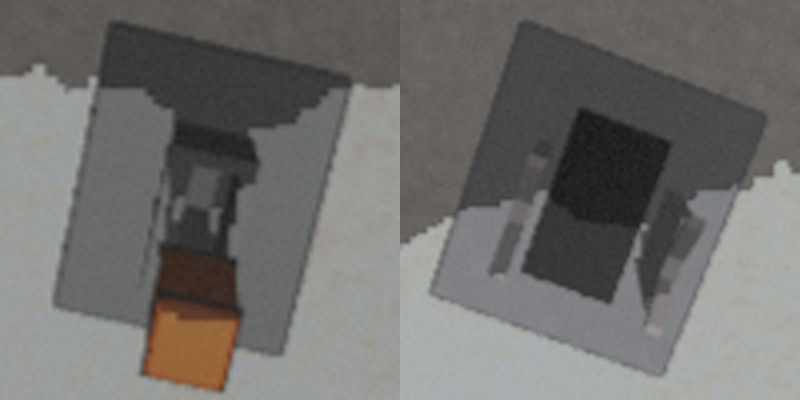

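```bash
python3 - <<'E'
from h import *
import pickle
np.set_printoptions(precision=4,suppress=True,linewidth=200)
S={n:pickle.load(open(n+".pkl","rb")) for n in("stand","tank","holder")}
w=lambda n,p,z:onz("wrist",p,z,S[n])[:2]
print("sleeve +y outer",w("holder",(320,144.5),.06),"rod",w("holder",(314.3,192.1),.153),"rod2",w("holder",(314.3,192.1),.153))
q=lambda *p:w("tank",p,.145)
print("slot",q(304.8,230),q(331.2,230),q(305.2,245),q(331.5,245))
print("slot end",q(318,267.7),"cover end",q(318,279))
print("window",q(280,86),q(280,132),q(350,84.3),q(350,130.7))
print("bar",[w("tank",(318,r),.0865) for r in(185,187.5,189.5)])
print("cover edges",q(262,110),q(367.5,110),q(270.5,245),q(366.5,245))
g=cv2.cvtColor(cv2.imread("pics/tank_full.png"),cv2.COLOR_BGR2GRAY).astype(int)
for r in(20,50,70,100):
  print(r,g[r,285:350].tolist())
for r in range(180,194):print(r,g[r,302:336].tolist())
print("stand notch tops", [w("stand",p,.095) for p in((296,115),(285,157),(347,132),(335,174))])
E
```

```text
sleeve +y outer [ 0.5242 -0.3012] rod [ 0.5187 -0.3271] rod2 [ 0.5187 -0.3271]
slot [ 0.5198 -0.0468] [ 0.5435 -0.047 ] [ 0.52   -0.0615] [ 0.5438 -0.0617]
slot end [ 0.5315 -0.0846] cover end [ 0.5314 -0.0965]
window [0.5023 0.0758] [0.5009 0.0399] [0.5575 0.0767] [0.5583 0.0406]
bar [array([ 0.5319, -0.0211]), array([ 0.5319, -0.0238]), array([ 0.5319, -0.0259])]
cover edges [0.4871 0.0575] [0.572 0.057] [ 0.4885 -0.0613] [ 0.5756 -0.0618]
20 [87, 89, 88, 86, 90, 85, 87, 92, 90, 89, 92, 71, 52, 48, 49, 50, 49, 48, 49, 50, 52, 49, 47, 49, 50, 48, 50, 47, 48, 48, 49, 47, 50, 51, 46, 47, 45, 50, 51, 46, 48, 54, 49, 70, 89, 93, 94, 89, 87, 89, 87, 90, 90, 92, 93, 90, 90, 86, 89, 90, 91, 92, 93, 92, 91]
50 [88, 89, 90, 89, 89, 82, 87, 85, 86, 91, 88, 88, 83, 94, 97, 98, 94, 98, 98, 98, 97, 96, 98, 97, 96, 97, 97, 97, 95, 99, 99, 98, 99, 97, 96, 98, 99, 93, 98, 99, 98, 99, 97, 86, 91, 93, 89, 91, 89, 89, 90, 91, 87, 93, 92, 93, 90, 91, 89, 89, 91, 91, 92, 92, 93]
70 [82, 84, 88, 86, 87, 85, 85, 88, 85, 88, 87, 85, 90, 82, 92, 98, 98, 96, 95, 96, 98, 95, 96, 97, 98, 96, 98, 99, 97, 98, 94
[... 2046 characters left out ...]
46, 149, 150, 156, 157, 157, 158, 155, 156, 156, 139, 150, 156, 153, 158, 156]
191 [157, 111, 90, 98, 94, 98, 98, 96, 98, 142, 156, 156, 160, 156, 155, 159, 158, 156, 158, 157, 157, 155, 156, 156, 155, 158, 158, 154, 137, 146, 159, 154, 153, 155]
192 [159, 119, 95, 96, 93, 96, 97, 95, 97, 142, 156, 156, 154, 158, 157, 157, 157, 155, 159, 156, 156, 158, 156, 155, 157, 156, 157, 156, 138, 150, 159, 156, 156, 155]
193 [156, 122, 98, 98, 98, 96, 97, 97, 97, 114, 122, 116, 119, 114, 120, 117, 118, 120, 117, 118, 119, 119, 120, 116, 117, 121, 120, 119, 107, 143, 156, 156, 156, 155]
stand notch tops [array([0.4563, 0.3457]), array([0.4455, 0.3076]), array([0.5025, 0.3308]), array([0.4924, 0.2916])]
```

Call:
servo_tool([
  {"x": -4, "y": -2, "z": 30, "roll": 5.7, "grip": 0},
  {"x": 0, "y": 0, "z": 35, "roll": 5.7, "grip": 0},
  {"x": 0, "y": 0, "z": 25, "roll": 0, "grip": 0},
  {"x": 0, "y": 0, "z": 0, "roll": 0, "grip": 0},
  {"x": 0, "y": 0, "z": 0, "roll": 0, "grip": 0},
], grip_force=60)

```text
clock: 3.37
tcp_pos: [0.5186, -0.3234, 0.2008]
orientation: [-0.002, 0.773, 0.634, -0.0]
wrist_force: [-0.6, -0.4, 0.6]
finger_gap: 0.0853
grip_force: 0.0
```

```bash
cat >> h.py <<'E'
def show():
    s=env.get_state();q=s["orientation"];m=R.from_quat([q[1],q[2],q[3],q[0]]).as_matrix()
    print("tcp",np.round(s["tcp_pos"]*1e3 if not isinstance(s["tcp_pos"],list) else np.array(s["tcp_pos"])*1e3,1),"tool x ang",round(np.degrees(np.arctan2(m[1,0],m[0,0])),2),"zaxis",np.round(m[:,2],3),"F",np.round(s["wrist_force"],2),"gap",s["finger_gap"],"t",s["clock"],"j",np.round(s["joint_pos"],2))
    return s,m
def delta(tx,ty,tz,ang=None):
    "tool-frame shift (mm) to bring TCP to target (mm); roll to bring tool x to ang"
    s,m=show();d=m.T@(np.array([tx,ty,tz])-np.array(s["tcp_pos"])*1e3);print("d tool",np.round(d,1),"roll",None if ang is None else round(np.degrees(np.arctan2(m[1,0],m[0,0]))-ang,2))
E
python3 - <<'E'
from h import *
delta(519,-327,109,78.7)
im=env.read_camera("wrist")[:,:,::-1].astype(int);cv2.imwrite("pics/g_full.png",im)
m=((im[...,2]>140)&(im[...,2]-im[...,0]>80)).astype(np.uint8);ys,xs=np.nonzero(m)
c,sz,a=cv2.minAreaRect(np.c_[xs,ys].astype(np.float32));print(c,sz,a,onz("wrist",c,.153))
E
```

```text
tcp [ 518.6 -323.4  200.8] tool x ang 78.77 zaxis [-0.002  0.002 -1.   ] F [-0.63 -0.39  0.63] gap 0.08532742684663902 t 3.3667 j [-0.69  0.4   0.09  1.27  0.    1.08]
d tool [-3.6  1.3 91.8] roll 0.07
(321.0, 244.5) (1.0, 20.0) 90.0 [ 0.51987572 -0.3362134   0.153     ][ WARN:0@0.340] global loadsave.cpp:1063 imwrite_ Unsupported depth image for selected encoder is fallbacked to CV_8U.
```

Call:
servo_tool([
  {"x": -3.6, "y": 1.3, "z": 22, "roll": 0, "grip": 0},
  {"x": 0, "y": 0, "z": 30, "roll": 0, "grip": 0},
  {"x": 0, "y": 0, "z": 30, "roll": 0, "grip": 0},
  {"x": 0, "y": 0, "z": 10, "roll": 0, "grip": 0},
  {"x": 0, "y": 0, "z": 0, "roll": 0, "grip": 0},
], grip_force=60)

```text
clock: 3.83
tcp_pos: [0.5192, -0.3287, 0.1086]
orientation: [-0.001, 0.774, 0.634, -0.0]
wrist_force: [-0.4, 0.6, -1.0]
finger_gap: 0.0856
grip_force: 0.0
```

Call:
servo_tool([
  {"x": 0, "y": 0, "z": 0, "roll": 0, "grip": 0.6},
  {"x": 0, "y": 0, "z": 0, "roll": 0, "grip": 1},
  {"x": 0, "y": 0, "z": 0, "roll": 0, "grip": 1},
  {"x": 0, "y": 0, "z": 0, "roll": 0, "grip": 1},
  {"x": 0, "y": 0, "z": 0, "roll": 0, "grip": 1},
], grip_force=60)

```text
clock: 4.25
tcp_pos: [0.5202, -0.3303, 0.1106]
orientation: [0.001, 0.774, 0.633, 0.0]
wrist_force: [0.7, 0.5, 0.3]
finger_gap: 0.0258
grip_force: 0.0
```

Call:
servo_tool([
  {"x": 0, "y": 0, "z": 0, "roll": 0, "grip": 1},
  {"x": 0, "y": 0, "z": 0, "roll": 0, "grip": 1},
  {"x": 0, "y": 0, "z": 0, "roll": 0, "grip": 1},
], grip_force=60)

```text
clock: 4.5
tcp_pos: [0.5198, -0.3302, 0.1104]
orientation: [0.001, 0.774, 0.633, 0.0]
wrist_force: [-1.7, -0.1, 5.6]
finger_gap: 0.0175
grip_force: 58.6
```

```bash
python3 -c "
from h import *
show();snap('scene','gs');snap('side','gd')
a=cv2.imread('pics/gs_full.png')[225:305,145:235];b=cv2.imread('pics/gd_full.png')[275:365,340:430]
r=lambda i:cv2.resize(i,(400,400),interpolation=cv2.INTER_CUBIC)
cv2.imwrite('pics/g2.png',np.hstack([r(a),r(b)]))"
```

```text
tcp [ 519.8 -330.2  110.4] tool x ang 78.59 zaxis [ 0.001 -0.001 -1.   ] F [-1.73 -0.15  5.57] gap 0.017525673172302334 t 4.5 j [-0.7   0.45 -0.06  1.06 -0.    1.07]
```

Call:
servo_tool([
  {"x": 0, "y": 0, "z": -10, "roll": 0, "grip": 1},
  {"x": 0, "y": 0, "z": -25, "roll": 0, "grip": 1},
  {"x": 0, "y": 0, "z": -40, "roll": 0, "grip": 1},
  {"x": 0, "y": 0, "z": -40, "roll": 0, "grip": 1},
  {"x": 0, "y": 0, "z": -40, "roll": 0, "grip": 1},
])

```text
clock: 5.02
tcp_pos: [0.519, -0.3293, 0.2659]
orientation: [-0.001, 0.774, 0.633, 0.0]
wrist_force: [1.4, -1.7, -1.2]
finger_gap: 0.0172
grip_force: 58.5
```

Call:
servo_tool([
  {"x": 0, "y": 0, "z": -15, "roll": -6, "grip": 1},
  {"x": 0, "y": 0, "z": 0, "roll": -6, "grip": 1},
  {"x": 0, "y": 0, "z": 0, "roll": 0, "grip": 1},
  {"x": 0, "y": 0, "z": 0, "roll": 0, "grip": 1},
])

```text
clock: 5.35
tcp_pos: [0.5194, -0.3296, 0.2792]
orientation: [-0.0, 0.704, 0.71, 0.0]
wrist_force: [-0.0, -0.2, -1.3]
finger_gap: 0.0173
grip_force: 58.7
```

```bash
python3 -c "
from h import *
delta(531,-30,280,91)
snap('side','gd');snap('wrist','gw');snap('scene','gs')
a=cv2.imread('pics/gd_full.png')[170:370,300:500]
b=cv2.imread('pics/gw_full.png')[200:400,220:420]
r=lambda i:cv2.resize(i,(400,400),interpolation=cv2.INTER_CUBIC)
cv2.imwrite('pics/g2.png',np.hstack([r(a),r(b)]))"
```

```text
tcp [ 519.4 -329.6  279.2] tool x ang 90.43 zaxis [-0.  0. -1.] F [-0.03 -0.16 -1.32] gap 0.017270107181631557 t 5.35 j [-0.7   0.39  0.27  1.45  0.    0.87]
d tool [299.5  13.8  -0.7] roll -0.57
```

View pics/g2.png

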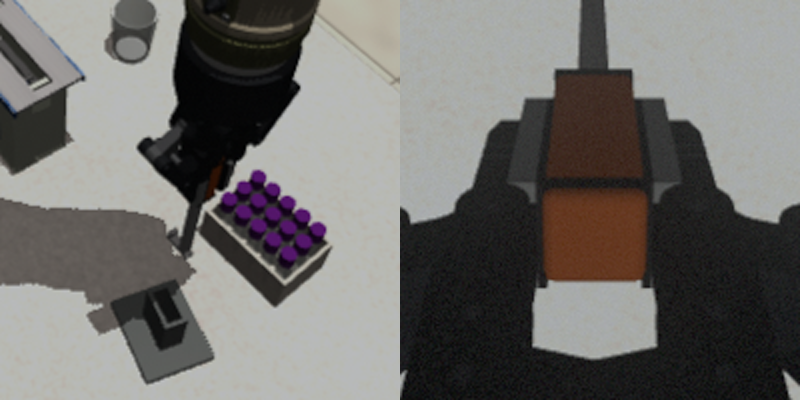

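The rod is held upright with the hook pointing to +y, at the left in the side view, and the wrist view shows the handle square in the pads. From here I'll work from numbers only, starting with the rod's offset in the tool.

```bash
python3 - <<'E'
from h import *
np.set_printoptions(precision=1,suppress=True,linewidth=220)
c=env.get_calibration("wrist");f=200/np.tan(np.radians(c["vertical_fov"])/2);T=np.array(c["tool_from_camera"])
def tp(px,z):
    o=T[:3,3];d=T[:3,:3]@np.array([(px[0]-c["cx"])/f,(px[1]-c["cy"])/f,1]);return (o+d*(z-o[2])/d[2])*1e3
def pr(p):
    q=T[:3,:3].T@(np.array(p)/1e3-T[:3,3]);return np.array([q[0]/q[2]*f+c["cx"],q[1]/q[2]*f+c["cy"]])
print("top front/back x",tp((317,292),-.0426),tp((317,340),-.0426),"low front",tp((317,236),.0124))
for dx in(0,3):
  print(dx,"shank front z=.09",pr((dx+3.5,0,12.4)),"lip top",pr((dx+18.5,0,91.4)),pr((dx+14.5,0,91.4)),"foot front",pr((dx+18.5,0,102.4)),"shank bottom",pr((dx+3.5,0,97)),"foot side",pr((dx,4,97)),pr((dx+18.5,4,102.4)))
im=cv2.imread("pics/gw_full.png");g=cv2.cvtColor(im,cv2.COLOR_BGR2GRAY).astype(int)
for r in range(96,240,8):print(r,g[r,296:342].tolist())
print("col",g[90:240,317].tolist())
print("handle col",im[225:350,317].tolist()[::1] and [int(v) for v in im[225:350,312:322,2].mean(1)])
E
```

```text
top front/back x [ 14.3   0.2 -42.6] [ -4.8   0.2 -42.6] low front [10.4  0.2 12.4]
0 shank front z=.09 [316.6 249. ] lip top [316.6 179.5] [316.6 185. ] foot front [316.6 175.7] shank bottom [316.6 197.7] foot side [322.2 202.3] [322.2 175.7]
3 shank front z=.09 [316.6 243.4] lip top [316.6 175.2] [316.6 180.9] foot front [316.6 171.6] shank bottom [316.6 193.7] foot side [322.2 198.4] [322.2 171.6]
96 [97, 97, 101, 102, 99, 98, 100, 102, 100, 100, 96, 99, 101, 100, 100, 100, 105, 105, 102, 99, 95, 99, 102, 105, 102, 101, 101, 100, 100, 100, 103, 102, 101, 102, 101, 103, 99, 99, 101, 98, 98, 98, 98, 99, 100, 100]
104 [99, 101, 103, 101, 98, 97, 100, 103, 103, 104, 100, 102, 100, 101, 102, 96, 97, 100, 99, 99, 99, 100, 102, 100, 99, 104, 103, 102, 100, 101, 100, 98, 100, 98, 97, 96, 94, 93, 95, 94, 98, 95, 97, 101, 103, 100]
112 [64, 67, 65, 67, 65, 62, 64, 62, 68, 63, 65, 62, 63, 64, 67, 63, 64, 66, 64, 65, 63, 64, 64, 61, 61, 55, 60, 57, 61, 67, 72, 74, 85, 88, 94, 95, 100, 98, 98, 99, 98, 97, 96, 101, 99, 98]
120 [67, 65, 67, 63, 63, 65, 64, 67, 66, 63, 65, 67, 68, 62, 65, 64, 66,
[... 3651 characters left out ...]
1, 60, 57, 59, 60, 60, 57, 59, 61, 58, 57, 58, 60, 60, 59, 60, 62, 57, 60, 60, 60, 59, 57, 61, 61, 62, 62, 60, 56, 56, 61, 58, 56, 61, 46, 39, 39, 47, 51, 49]
handle col [58, 59, 59, 58, 58, 59, 57, 58, 59, 47, 40, 39, 52, 62, 64, 64, 64, 64, 63, 64, 63, 65, 62, 63, 63, 63, 63, 62, 62, 62, 61, 63, 62, 63, 62, 63, 63, 62, 62, 61, 62, 62, 61, 60, 62, 60, 60, 61, 62, 60, 61, 62, 60, 60, 61, 61, 61, 60, 60, 60, 61, 61, 59, 48, 32, 28, 27, 29, 33, 54, 64, 72, 80, 87, 91, 93, 97, 98, 101, 101, 101, 101, 100, 100, 101, 100, 99, 101, 99, 100, 100, 101, 100, 100, 99, 100, 100, 99, 100, 99, 100, 100, 99, 99, 100, 99, 99, 98, 99, 99, 99, 99, 99, 98, 92, 116, 155, 166, 166, 167, 167, 167, 167, 167, 167]
```

Call:
servo_tool([
  {"x": 25, "y": 3, "z": 0, "roll": -0.6, "grip": 1},
  {"x": 38, "y": 3, "z": 0, "roll": 0, "grip": 1},
  {"x": 38, "y": 3, "z": 0, "roll": 0, "grip": 1},
  {"x": 38, "y": 3, "z": 0, "roll": 0, "grip": 1},
  {"x": 38, "y": 2, "z": 0, "roll": 0, "grip": 1},
])

```text
clock: 5.92
tcp_pos: [0.5295, -0.1509, 0.2783]
orientation: [-0.001, 0.7, 0.714, -0.0]
wrist_force: [2.1, 0.5, -1.0]
finger_gap: 0.017
grip_force: 58.6
```

Call:
servo_tool([
  {"x": 38, "y": 0, "z": 0, "roll": 0, "grip": 1},
  {"x": 35, "y": 0, "z": 0, "roll": 0, "grip": 1},
  {"x": 20, "y": 0, "z": 0, "roll": 0, "grip": 1},
  {"x": 5, "y": 0, "z": 0, "roll": 0, "grip": 1},
  {"x": 0, "y": 0, "z": 0, "roll": 0, "grip": 1},
])

```text
clock: 6.33
tcp_pos: [0.5276, -0.053, 0.2788]
orientation: [-0.0, 0.699, 0.715, -0.0]
wrist_force: [0.1, -1.1, -1.0]
finger_gap: 0.0172
grip_force: 58.7
```

```bash
python3 -c "
from h import *
delta(531.7,-53.8,256,91)"
```

```text
tcp [527.6 -53.  278.8] tool x ang 91.31 zaxis [-0.001  0.    -1.   ] F [ 0.05 -1.13 -0.95] gap 0.0171618499147352 t 6.3333 j [-0.25  0.22  0.03  1.39 -0.    1.3 ]
d tool [-0.9  4.1 22.8] roll 0.31
```

Call:
servo_tool([
  {"x": -0.9, "y": 4.1, "z": 10, "roll": 0.3, "grip": 1},
  {"x": 0, "y": 0, "z": 12, "roll": 0, "grip": 1},
  {"x": 0, "y": 0, "z": 0, "roll": 0, "grip": 1},
  {"x": 0, "y": 0, "z": 0, "roll": 0, "grip": 1},
])

```text
clock: 6.67
tcp_pos: [0.5317, -0.0567, 0.2558]
orientation: [-0.001, 0.702, 0.712, -0.001]
wrist_force: [0.5, -0.3, -1.6]
finger_gap: 0.0172
grip_force: 58.5
```

```bash
python3 - <<'E'
from h import *
np.set_printoptions(precision=4,suppress=True,linewidth=220)
delta(531.7,-53.8,166.4,91)
st=snap("wrist","d1");g=cv2.cvtColor(cv2.imread("pics/d1_full.png"),cv2.COLOR_BGR2GRAY).astype(int)
for r in range(70,240,10):print(r,g[r,270:364:2].tolist())
print(g[90:230,317].tolist());print(g[90:230,305].tolist())
E
```

```text
tcp [531.7 -56.7 255.8] tool x ang 90.76 zaxis [-0.003  0.    -1.   ] F [ 0.52 -0.29 -1.63] gap 0.01720390105092456 t 6.6667 j [-0.26  0.23 -0.    1.34 -0.    1.3 ]
d tool [ 2.8  0.2 89.4] roll -0.24
70 [95, 97, 91, 92, 92, 95, 98, 94, 91, 92, 93, 98, 97, 98, 88, 106, 106, 104, 105, 101, 106, 106, 107, 105, 104, 106, 105, 104, 104, 105, 105, 108, 92, 96, 98, 96, 96, 100, 98, 98, 101, 98, 99, 102, 98, 94, 97]
80 [92, 95, 94, 92, 90, 95, 98, 93, 96, 93, 94, 94, 98, 95, 100, 101, 107, 105, 105, 106, 106, 104, 105, 105, 103, 105, 104, 104, 105, 105, 106, 109, 97, 95, 96, 93, 99, 98, 97, 100, 99, 98, 99, 98, 97, 96, 99]
90 [91, 94, 89, 92, 91, 93, 98, 93, 93, 92, 92, 92, 97, 95, 98, 103, 105, 106, 105, 103, 104, 104, 104, 104, 104, 106, 104, 105, 105, 106, 105, 105, 96, 96, 94, 95, 97, 98, 99, 99, 93, 98, 99, 100, 99, 98, 97]
100 [90, 92, 95, 90, 93, 94, 97, 95, 91, 91, 92, 96, 96, 94, 97, 99, 107, 105, 104, 107, 105, 103, 104, 105, 105, 106, 106, 107, 105, 107, 105, 107, 95, 95, 93, 96, 96, 98, 99, 96, 97, 96, 98, 98, 96, 98, 101]
110 [91, 90, 93, 91, 95, 92, 95, 96, 86, 92, 90, 93, 95, 
[... 3221 characters left out ...]
, 58, 55, 60, 58, 55, 55, 56, 61, 55, 58, 59, 53, 57, 56, 56, 59, 59]
[104, 105, 106, 105, 102, 107, 106, 104, 102, 107, 105, 105, 106, 106, 105, 105, 107, 103, 105, 107, 105, 106, 106, 104, 102, 104, 104, 103, 106, 104, 73, 39, 36, 35, 39, 45, 51, 51, 50, 46, 51, 42, 39, 46, 43, 44, 46, 44, 60, 72, 80, 81, 74, 65, 51, 51, 46, 46, 61, 96, 104, 105, 104, 102, 104, 103, 106, 103, 102, 105, 104, 106, 104, 104, 106, 102, 103, 103, 104, 103, 102, 103, 104, 105, 88, 66, 64, 61, 62, 65, 63, 64, 61, 65, 65, 61, 60, 64, 65, 60, 63, 65, 64, 59, 64, 64, 63, 62, 65, 69, 63, 64, 68, 62, 58, 64, 62, 61, 62, 62, 66, 63, 64, 67, 146, 171, 169, 171, 172, 170, 168, 169, 170, 168, 165, 168, 168, 168, 168, 112]
```

Call:
servo_tool([
  {"x": 2.8, "y": 0, "z": 0, "roll": -0.2, "grip": 1},
  {"x": 0, "y": 0, "z": 20, "roll": 0, "grip": 1},
  {"x": 0, "y": 0, "z": 20, "roll": 0, "grip": 1},
  {"x": 0, "y": 0, "z": 10, "roll": 0, "grip": 1},
  {"x": 0, "y": 0, "z": 0, "roll": 0, "grip": 1},
])

```text
clock: 7.13
tcp_pos: [0.5308, -0.0524, 0.2053]
orientation: [-0.002, 0.7, 0.714, -0.001]
wrist_force: [-0.4, -0.4, -1.3]
finger_gap: 0.0175
grip_force: 58.6
```

```bash
python3 - <<'E'
from h import *
st={"tcp_pos":np.array([.5317,-.0567,.2558]),"orientation":R.from_matrix(np.array([[np.cos(np.radians(90.76)),np.sin(np.radians(90.76)),0],[np.sin(np.radians(90.76)),-np.cos(np.radians(90.76)),0],[0,0,-1]])).as_quat()[[3,0,1,2]]}
print("bar",[onz("wrist",(317,r),.0865,st) for r in(139,141.2,143.5)])
delta(531.7,-53.8,166.4,91)
E
```

```text
bar [array([ 0.53154995, -0.02089461,  0.0865    ]), array([ 0.53157565, -0.02284665,  0.0865    ]), array([ 0.53160263, -0.02489538,  0.0865    ])]
tcp [530.8 -52.4 205.3] tool x ang 91.08 zaxis [-0.004  0.001 -1.   ] F [-0.41 -0.37 -1.25] gap 0.01748710182148032 t 7.1333 j [-0.25  0.25 -0.11  1.22 -0.    1.3 ]
d tool [-1.4  1.  38.9] roll 0.08
```

Call:
servo_tool([
  {"x": -1.4, "y": 1, "z": 12, "roll": 0, "grip": 1},
  {"x": 0, "y": 0, "z": 15, "roll": 0, "grip": 1},
  {"x": 0, "y": 0, "z": 12, "roll": 0, "grip": 1},
  {"x": 0, "y": 0, "z": 0, "roll": 0, "grip": 1},
])

```text
clock: 7.47
tcp_pos: [0.5324, -0.0539, 0.1672]
orientation: [-0.001, 0.7, 0.714, -0.001]
wrist_force: [-0.5, -0.1, -1.7]
finger_gap: 0.017
grip_force: 58.6
```

```bash
python3 -c "
from h import *
delta(531.4,-35.5,166.4,91)"
```

```text
tcp [532.4 -53.9 167.2] tool x ang 91.09 zaxis [-0.002  0.001 -1.   ] F [-0.52 -0.12 -1.72] gap 0.0170397597707153 t 7.4667 j [-0.25  0.27 -0.18  1.13  0.    1.3 ]
d tool [18.4 -0.7  0.8] roll 0.09
```

Call:
servo_tool([
  {"x": 6, "y": -0.7, "z": 0.8, "roll": 0, "grip": 1},
  {"x": 6, "y": 0, "z": 0, "roll": 0, "grip": 1},
  {"x": 4, "y": 0, "z": 0, "roll": 0, "grip": 1},
  {"x": 2, "y": 0, "z": 0, "roll": 0, "grip": 1},
  {"x": 0, "y": 0, "z": 0, "roll": 0, "grip": 1},
])

```text
clock: 7.88
tcp_pos: [0.5326, -0.0353, 0.1683]
orientation: [0.001, 0.7, 0.714, 0.0]
wrist_force: [0.3, -0.1, -0.9]
finger_gap: 0.0174
grip_force: 58.6
```

```bash
python3 -c "
from h import *
delta(531.4,-35.5,182.4,91)"
```

```text
tcp [532.6 -35.3 168.3] tool x ang 91.17 zaxis [ 0.001 -0.    -1.   ] F [ 0.33 -0.07 -0.95] gap 0.017388058438852553 t 7.8833 j [-0.22  0.26 -0.18  1.13  0.    1.33]
d tool [ -0.2  -1.1 -14.1] roll 0.17
```

Call:
servo_tool([
  {"x": 0, "y": -1, "z": -5, "roll": 0, "grip": 1},
  {"x": 0, "y": 0, "z": -4, "roll": 0, "grip": 1},
  {"x": 0, "y": 0, "z": -2, "roll": 0, "grip": 1},
  {"x": 0, "y": 0, "z": 0, "roll": 0, "grip": 1},
])

```text
clock: 8.22
tcp_pos: [0.5318, -0.0363, 0.1795]
orientation: [0.001, 0.7, 0.714, 0.0]
wrist_force: [1.0, 0.2, -1.9]
finger_gap: 0.0176
grip_force: 58.6
```

Call:
servo_tool([
  {"x": 0, "y": 0, "z": -2, "roll": 0, "grip": 1},
  {"x": 0, "y": 0, "z": -2, "roll": 0, "grip": 1},
  {"x": 0, "y": 0, "z": -2, "roll": 0, "grip": 1},
  {"x": 0, "y": 0, "z": -2, "roll": 0, "grip": 1},
  {"x": 0, "y": 0, "z": 0, "roll": 0, "grip": 1},
])

```text
clock: 8.63
tcp_pos: [0.5312, -0.0361, 0.1867]
orientation: [0.0, 0.7, 0.714, 0.0]
wrist_force: [-0.3, -0.3, -3.6]
finger_gap: 0.0172
grip_force: 58.6
```

```bash
python3 -c "
from h import *
show()"
```

```text
tcp [531.2 -36.1 186.7] tool x ang 91.1 zaxis [ 0. -0. -1.] F [-0.29 -0.27 -3.59] gap 0.017247358853894813 t 8.6333 j [-0.22  0.25 -0.15  1.17  0.    1.33]
```

Call:
servo_tool([
  {"x": 0, "y": 0, "z": -3, "roll": 0, "grip": 1},
  {"x": 1, "y": 0, "z": -4, "roll": 0, "grip": 1},
  {"x": 3, "y": 0, "z": -4, "roll": 0, "grip": 1},
  {"x": 5, "y": 0, "z": -2, "roll": 0, "grip": 1},
  {"x": 7, "y": 0, "z": 0, "roll": 0, "grip": 1},
])

```text
clock: 9.05
tcp_pos: [0.5313, -0.0199, 0.2003]
orientation: [0.001, 0.701, 0.714, 0.0]
wrist_force: [0.2, -0.2, -2.8]
finger_gap: 0.0174
grip_force: 58.6
```

Call:
servo_tool([
  {"x": 8, "y": 0, "z": 0, "roll": 0, "grip": 1},
  {"x": 8, "y": 0, "z": 0, "roll": 0, "grip": 1},
  {"x": 8, "y": 0, "z": 0, "roll": 0, "grip": 1},
  {"x": 8, "y": 0, "z": 0, "roll": 0, "grip": 1},
  {"x": 8, "y": 0, "z": 0, "roll": 0, "grip": 1},
])

```text
clock: 9.47
tcp_pos: [0.5299, 0.0211, 0.1994]
orientation: [-0.0, 0.7, 0.714, -0.0]
wrist_force: [0.2, -0.6, -2.7]
finger_gap: 0.0173
grip_force: 58.6
```

Call:
servo_tool([
  {"x": 8, "y": 0, "z": 0, "roll": 0, "grip": 1},
  {"x": 7, "y": 0, "z": 0, "roll": 0, "grip": 1},
  {"x": 5, "y": 0, "z": 0, "roll": 0, "grip": 1},
  {"x": 3, "y": 0, "z": 0, "roll": 0, "grip": 1},
  {"x": 1, "y": 0, "z": 0, "roll": 0, "grip": 1},
])

```text
clock: 9.88
tcp_pos: [0.5296, 0.0445, 0.1995]
orientation: [0.0, 0.7, 0.714, 0.0]
wrist_force: [-0.0, -0.6, -2.9]
finger_gap: 0.0171
grip_force: 58.6
```

```bash
python3 -c "
from h import *
delta(530,45,200,91)"
```

```text
tcp [529.6  44.5 199.5] tool x ang 91.14 zaxis [ 0.  0. -1.] F [-0.01 -0.57 -2.86] gap 0.017093304323444247 t 9.8833 j [-0.07  0.24 -0.13  1.2   0.    1.48]
d tool [ 0.5  0.4 -0.5] roll 0.14
```

Call:
servo_tool([
  {"x": 0.5, "y": 0.4, "z": -4, "roll": 0.1, "grip": 1},
  {"x": 0, "y": 0, "z": -8, "roll": 0, "grip": 1},
  {"x": 0, "y": 0, "z": -8, "roll": 0, "grip": 1},
  {"x": 0, "y": 0, "z": -6, "roll": 0, "grip": 1},
  {"x": 0, "y": 0, "z": 0, "roll": 0, "grip": 1},
])

```text
clock: 10.3
tcp_pos: [0.5309, 0.0441, 0.2277]
orientation: [0.001, 0.701, 0.713, 0.001]
wrist_force: [0.0, 0.0, -2.2]
finger_gap: 0.0171
grip_force: 58.5
```

```bash
python3 - <<'E'
from h import *
np.set_printoptions(precision=4,suppress=True,linewidth=220)
delta(530,45,200,91)
st=snap("wrist","l1");g=cv2.cvtColor(cv2.imread("pics/l1_full.png"),cv2.COLOR_BGR2GRAY).astype(int)
for c in(282,288,294,300,334,340,346,352):print(c,g[130:250,c].tolist())
for r in(178,190,200):print(r,g[r,262:374].tolist())
for r in(150,160,170,180,190,200,210,220,230):print(r,onz("wrist",(317,r),.145,st),onz("wrist",(317,r),.1256,st))
E
```

```text
tcp [530.9  44.1 227.7] tool x ang 90.97 zaxis [ 0.003 -0.    -1.   ] F [ 0.04  0.   -2.2 ] gap 0.01714939869561855 t 10.3 j [-0.07  0.23 -0.07  1.26 -0.    1.49]
d tool [ 0.9 -1.  27.7] roll -0.03
282 [96, 97, 99, 97, 98, 96, 97, 96, 97, 98, 96, 98, 96, 95, 95, 94, 94, 96, 97, 96, 93, 97, 95, 95, 92, 93, 94, 93, 92, 91, 96, 94, 95, 96, 98, 95, 99, 98, 142, 158, 157, 157, 156, 157, 161, 159, 159, 158, 159, 122, 80, 72, 80, 93, 96, 94, 85, 79, 88, 95, 94, 92, 96, 95, 97, 96, 92, 94, 92, 96, 93, 94, 95, 93, 93, 96, 89, 94, 93, 94, 93, 91, 77, 62, 80, 159, 179, 178, 177, 177, 178, 176, 181, 178, 178, 177, 179, 174, 177, 179, 177, 178, 176, 178, 178, 178, 177, 177, 178, 177, 176, 176, 176, 177, 175, 177, 177, 177, 161, 131]
288 [97, 92, 96, 93, 97, 94, 92, 92, 93, 93, 94, 94, 94, 92, 94, 90, 93, 93, 93, 92, 93, 93, 94, 93, 93, 94, 93, 92, 93, 90, 93, 94, 92, 96, 96, 159, 177, 179, 181, 178, 180, 178, 178, 177, 180, 178, 179, 179, 179, 129, 84, 75, 82, 91, 100, 92, 88, 74, 86, 95, 93, 93, 96, 97, 96, 96, 94, 93, 94, 93, 96, 93, 93, 96, 94, 92, 93, 93, 93, 93, 92, 98, 81, 60, 76, 155, 173,
[... 4660 characters left out ...]
58, 55, 60, 62, 154, 178, 180, 179, 179, 177, 179, 179, 137, 107, 109, 111, 109, 109, 107, 110, 90, 91, 95, 99, 97, 97, 97, 97, 97, 97, 98, 84, 65, 63, 62, 64, 62, 60, 65, 62, 88, 109, 100, 79, 89, 99, 100, 98, 143, 160, 162, 161, 162, 160, 159, 161]
150 [0.5308 0.0845 0.145 ] [0.5309 0.0813 0.1256]
160 [0.5309 0.078  0.145 ] [0.531  0.0741 0.1256]
170 [0.531  0.0713 0.145 ] [0.5312 0.0669 0.1256]
180 [0.5311 0.0644 0.145 ] [0.5313 0.0595 0.1256]
190 [0.5312 0.0575 0.145 ] [0.5314 0.0519 0.1256]
200 [0.5314 0.0504 0.145 ] [0.5315 0.0443 0.1256]
210 [0.5315 0.0432 0.145 ] [0.5317 0.0364 0.1256]
220 [0.5316 0.0359 0.145 ] [0.5318 0.0285 0.1256]
230 [0.5317 0.0284 0.145 ] [0.5319 0.0204 0.1256]
```

Call:
servo_tool([
  {"x": 1, "y": -1, "z": -2, "roll": 0, "grip": 1},
  {"x": 0, "y": 0, "z": -2, "roll": 0, "grip": 1},
  {"x": 0, "y": 0, "z": 0, "roll": 0, "grip": 1},
  {"x": 0, "y": 0, "z": 0, "roll": 0, "grip": 1},
])

```text
clock: 10.68
tcp_pos: [0.529, 0.0454, 0.2295]
orientation: [0.0, 0.701, 0.713, 0.0]
wrist_force: [0.2, -0.3, -2.4]
finger_gap: 0.0171
grip_force: 58.5
```

```bash
python3 - <<'E'
from h import *
show()
st=snap("wrist","l2");g=cv2.cvtColor(cv2.imread("pics/l2_full.png"),cv2.COLOR_BGR2GRAY).astype(int)
for r in range(176,196,2):print(r,g[r,258:292].tolist(),g[r,340:374].tolist())
E
```

```text
tcp [529.   45.4 229.5] tool x ang 91.0 zaxis [ 0. -0. -1.] F [ 0.21 -0.31 -2.4 ] gap 0.017139138148189074 t 10.6833 j [-0.07  0.23 -0.07  1.27 -0.    1.49]
176 [97, 93, 94, 93, 96, 94, 95, 92, 98, 99, 97, 88, 68, 97, 106, 97, 74, 65, 67, 63, 64, 65, 61, 63, 71, 88, 95, 159, 178, 180, 177, 179, 177, 115] [43, 40, 135, 159, 159, 162, 160, 171, 177, 179, 179, 179, 142, 86, 62, 61, 63, 62, 63, 59, 65, 61, 92, 107, 94, 81, 93, 104, 102, 100, 101, 100, 101, 102]
178 [96, 94, 93, 94, 93, 94, 92, 98, 95, 99, 97, 93, 72, 96, 112, 101, 76, 68, 64, 63, 61, 61, 62, 61, 68, 87, 93, 159, 178, 178, 178, 178, 132, 69] [37, 42, 111, 165, 178, 179, 181, 177, 179, 165, 133, 114, 94, 72, 61, 59, 61, 60, 61, 61, 62, 65, 96, 108, 90, 81, 93, 102, 102, 97, 98, 100, 102, 101]
180 [98, 95, 94, 97, 94, 94, 94, 96, 95, 95, 96, 93, 71, 96, 110, 102, 78, 65, 66, 66, 76, 72, 63, 58, 62, 71, 73, 106, 117, 117, 120, 118, 87, 47] [54, 51, 58, 74, 82, 81, 82, 82, 82, 72, 70, 76, 79, 69, 62, 59, 60, 64, 65, 62, 60, 71, 95, 109, 86, 84, 98, 98, 98, 102, 101, 100, 103, 101]
182 [96, 93, 93, 95, 94, 94, 94, 92, 95, 97, 
[... 1262 characters left out ...]
 98, 99, 99, 97, 97, 99, 96, 95, 75, 60, 64, 62, 65, 60, 62, 60, 57, 83, 104, 110, 81, 88, 98, 99, 101, 100, 98, 100, 101, 100]
192 [97, 95, 94, 92, 93, 97, 93, 94, 96, 95, 95, 94, 80, 78, 102, 104, 84, 69, 68, 71, 67, 63, 67, 66, 68, 78, 90, 97, 95, 98, 94, 93, 95, 90] [111, 90, 88, 98, 97, 99, 100, 97, 97, 96, 96, 100, 77, 58, 62, 61, 60, 63, 63, 67, 61, 83, 108, 103, 76, 88, 99, 99, 97, 98, 99, 102, 99, 99]
194 [97, 95, 93, 95, 94, 95, 94, 92, 93, 95, 97, 96, 85, 75, 100, 108, 86, 69, 65, 66, 64, 64, 64, 65, 68, 82, 89, 97, 99, 94, 91, 93, 95, 94] [109, 90, 89, 97, 97, 97, 99, 98, 94, 95, 98, 97, 76, 62, 63, 59, 64, 63, 64, 65, 60, 86, 106, 101, 79, 91, 98, 99, 99, 101, 100, 98, 102, 102]
```

Call:
servo_tool([
  {"x": 0, "y": 0.8, "z": 0, "roll": 0, "grip": 1},
  {"x": 0, "y": 0, "z": -2, "roll": 0, "grip": 1},
  {"x": 0, "y": 0, "z": -2, "roll": 0, "grip": 1},
  {"x": 0, "y": 0, "z": -2, "roll": 0, "grip": 1},
  {"x": 0, "y": 0, "z": -1, "roll": 0, "grip": 1},
])

```text
clock: 11.15
tcp_pos: [0.5299, 0.0455, 0.2369]
orientation: [0.0, 0.701, 0.713, 0.0]
wrist_force: [0.5, -0.1, -3.1]
finger_gap: 0.0174
grip_force: 58.5
```

Call:
servo_tool([
  {"x": 0, "y": 0, "z": -1, "roll": 0, "grip": 1},
  {"x": 0, "y": 0, "z": -1, "roll": 0, "grip": 1},
  {"x": 0, "y": 0, "z": -1, "roll": 0, "grip": 1},
  {"x": 0, "y": 0, "z": 0, "roll": 0, "grip": 1},
])

```text
clock: 11.48
tcp_pos: [0.5299, 0.0454, 0.2397]
orientation: [0.0, 0.701, 0.713, 0.0]
wrist_force: [0.1, -0.9, -2.2]
finger_gap: 0.0168
grip_force: 58.5
```

Call:
servo_tool([
  {"x": 0, "y": 0, "z": -1, "roll": 0, "grip": 1},
  {"x": 0, "y": 0, "z": -1, "roll": 0, "grip": 1},
  {"x": 0, "y": 0, "z": 0, "roll": 0, "grip": 1},
])

```text
clock: 11.73
tcp_pos: [0.5299, 0.0455, 0.2417]
orientation: [0.0, 0.701, 0.713, 0.0]
wrist_force: [0.4, 0.2, -3.0]
finger_gap: 0.0174
grip_force: 58.5
```

Call:
servo_tool([
  {"x": 0, "y": 0, "z": -2, "roll": 0, "grip": 1},
  {"x": 0, "y": 0, "z": -3, "roll": 0, "grip": 1},
  {"x": 0, "y": 0, "z": -3, "roll": 0, "grip": 1},
  {"x": 0, "y": 0, "z": -3, "roll": 0, "grip": 1},
  {"x": 0, "y": 0, "z": -2, "roll": 0, "grip": 1},
])

```text
clock: 12.15
tcp_pos: [0.53, 0.0455, 0.2552]
orientation: [0.0, 0.701, 0.713, 0.0]
wrist_force: [0.0, 0.9, -3.2]
finger_gap: 0.0174
grip_force: 58.5
```

Call:
servo_tool([
  {"x": 0, "y": 0, "z": -2, "roll": 0, "grip": 1},
  {"x": 0, "y": 0, "z": -2, "roll": 0, "grip": 1},
  {"x": 0, "y": 0, "z": -2, "roll": 0, "grip": 1},
  {"x": 0, "y": 0, "z": -2, "roll": 0, "grip": 1},
  {"x": 0, "y": 0, "z": -2, "roll": 0, "grip": 1},
])

```text
clock: 12.57
tcp_pos: [0.5298, 0.0455, 0.2647]
orientation: [0.0, 0.701, 0.713, 0.0]
wrist_force: [0.3, -0.2, -2.9]
finger_gap: 0.0171
grip_force: 58.6
```

Call:
servo_tool([
  {"x": 0, "y": 0, "z": -2, "roll": 0, "grip": 1},
  {"x": 0, "y": 0, "z": -2, "roll": 0, "grip": 1},
  {"x": 0, "y": 0, "z": -2, "roll": 0, "grip": 1},
  {"x": 0, "y": 0, "z": -2, "roll": 0, "grip": 1},
  {"x": 0, "y": 0, "z": -2, "roll": 0, "grip": 1},
])

```text
clock: 12.98
tcp_pos: [0.5298, 0.0455, 0.2747]
orientation: [0.0, 0.701, 0.713, 0.0]
wrist_force: [0.2, 0.6, -3.0]
finger_gap: 0.0173
grip_force: 58.6
```

Call:
servo_tool([
  {"x": 0, "y": 0, "z": -3, "roll": 0, "grip": 1},
  {"x": 0, "y": 0, "z": -4, "roll": 0, "grip": 1},
  {"x": 0, "y": 0, "z": -4, "roll": 0, "grip": 1},
  {"x": 0, "y": 0, "z": -4, "roll": 0, "grip": 1},
  {"x": 0, "y": 0, "z": -4, "roll": 0, "grip": 1},
])

```text
clock: 13.4
tcp_pos: [0.5299, 0.0455, 0.2941]
orientation: [0.0, 0.701, 0.713, 0.0]
wrist_force: [-0.2, 1.2, -2.7]
finger_gap: 0.0174
grip_force: 58.6
```

Call:
servo_tool([
  {"x": 0, "y": 0, "z": -5, "roll": 0, "grip": 1},
  {"x": 0, "y": 0, "z": -5, "roll": 0, "grip": 1},
  {"x": 0, "y": 0, "z": -5, "roll": 0, "grip": 1},
  {"x": 0, "y": 0, "z": -5, "roll": 0, "grip": 1},
  {"x": 0, "y": 0, "z": -5, "roll": 0, "grip": 1},
])

```text
clock: 13.82
tcp_pos: [0.5298, 0.0455, 0.3191]
orientation: [0.0, 0.701, 0.713, 0.0]
wrist_force: [-0.4, -0.0, -3.7]
finger_gap: 0.0177
grip_force: 58.6
```

Call:
servo_tool([
  {"x": 0, "y": 0, "z": -5, "roll": 0, "grip": 1},
  {"x": 0, "y": 0, "z": -3, "roll": 0, "grip": 1},
  {"x": 0, "y": 0, "z": 0, "roll": 0, "grip": 1},
  {"x": 0, "y": 0, "z": 0, "roll": 0, "grip": 1},
])

```text
clock: 14.15
tcp_pos: [0.5299, 0.0454, 0.3266]
orientation: [0.0, 0.701, 0.713, 0.0]
wrist_force: [-0.2, -0.3, -2.3]
finger_gap: 0.0173
grip_force: 58.6
```

```bash
python3 - <<'E'
from h import *
show();st=snap("wrist","u1");g=cv2.cvtColor(cv2.imread("pics/u1_full.png"),cv2.COLOR_BGR2GRAY).astype(int)
for r in range(150,215,4):print(r,g[r,262:372:2].tolist())
E
```

```text
tcp [529.9  45.4 326.6] tool x ang 91.0 zaxis [ 0. -0. -1.] F [-0.18 -0.28 -2.34] gap 0.017255379534356033 t 14.15 j [-0.07  0.22  0.15  1.5  -0.    1.49]
150 [169, 168, 168, 157, 148, 87, 90, 92, 89, 93, 84, 91, 59, 60, 84, 147, 168, 168, 119, 104, 103, 103, 101, 96, 152, 166, 169, 170, 165, 168, 167, 144, 155, 130, 106, 103, 103, 155, 169, 169, 170, 67, 61, 82, 85, 98, 96, 99, 94, 95, 55, 89, 165, 168, 168]
154 [168, 170, 169, 168, 169, 168, 167, 169, 168, 171, 123, 158, 62, 61, 84, 150, 166, 170, 92, 40, 37, 37, 55, 57, 48, 40, 42, 41, 36, 40, 40, 53, 55, 40, 39, 39, 70, 160, 169, 166, 167, 70, 59, 82, 86, 97, 97, 150, 126, 93, 55, 111, 167, 167, 168]
158 [168, 168, 168, 168, 168, 168, 168, 165, 165, 170, 134, 143, 59, 61, 84, 115, 156, 167, 42, 44, 48, 43, 43, 50, 44, 46, 46, 49, 47, 47, 48, 47, 50, 50, 42, 49, 47, 84, 126, 121, 122, 63, 58, 85, 84, 151, 162, 169, 169, 172, 94, 132, 170, 166, 167]
162 [168, 170, 167, 166, 167, 167, 170, 170, 169, 170, 134, 145, 63, 61, 82, 92, 90, 80, 44, 49, 49, 54, 54, 56, 52, 54, 52, 54, 51, 52, 53, 57, 53, 53, 56, 55, 50, 82, 95, 96, 96, 62, 
[... 2745 characters left out ...]
, 104, 68, 56, 54, 57, 57, 57, 105, 170, 166, 135, 166, 162, 167, 168, 166, 168, 168, 169, 168, 167, 168, 166, 168, 167, 167, 123, 131, 169, 167, 169, 165]
210 [168, 169, 166, 167, 170, 131, 141, 166, 170, 169, 167, 167, 167, 167, 168, 170, 166, 168, 165, 169, 168, 139, 105, 105, 71, 55, 57, 57, 56, 53, 98, 169, 167, 114, 167, 162, 168, 168, 166, 171, 165, 167, 167, 165, 169, 167, 165, 167, 169, 95, 140, 167, 169, 166, 164]
214 [167, 170, 170, 167, 168, 126, 127, 166, 167, 169, 169, 167, 167, 168, 169, 168, 166, 167, 164, 167, 170, 138, 100, 102, 68, 56, 58, 58, 58, 58, 64, 167, 168, 138, 166, 160, 166, 167, 166, 168, 166, 167, 166, 166, 166, 168, 168, 168, 168, 110, 146, 170, 166, 168, 168]
```

The carrier hangs clear and level above the cover. Next I'll refine the stand pose using the saved stand image.

```bash
python3 - <<'E'
from h import *
import pickle
np.set_printoptions(precision=1,suppress=True,linewidth=220)
S=pickle.load(open("stand.pkl","rb"));g=cv2.cvtColor(cv2.imread("pics/stand_full.png"),cv2.COLOR_BGR2GRAY).astype(int)
c=env.get_calibration("wrist");f=200/np.tan(np.radians(c["vertical_fov"])/2);T=np.array(c["tool_from_camera"])
q=S["orientation"];Rt=R.from_quat([q[1],q[2],q[3],q[0]]).as_matrix()
def pr(p):
    k=T[:3,:3].T@(Rt.T@(np.array(p)-S["tcp_pos"])-T[:3,3]);return np.array([k[0]/k[2]*f+c["cx"],k[1]/k[2]*f+c["cy"]])
def w(p,z):return onz("wrist",p,z,S)[:2]
P=np.array([w(p,.008) for p in((296.9,81),(370.4,109.5),(339.2,188.1),(269,162.9))]);print("plate",P.mean(0)*1e3,[np.round(np.linalg.norm(P[i]-P[i-1])*1e3,1) for i in range(4)],[np.round(np.degrees(np.arctan2(*(P[i]-P[i-1])[::-1])),1) for i in range(4)])
for C,a in (((.4773,.3157),-18.9),((.4742,.3189),-18.9)):
    ey=np.array([np.cos(np.radians(a)),np.sin(np.radians(a))]);ex=np.array([-ey[1],ey[0]])
    for nm,yy in(("in-",-.021),("out-",-.026),("in+",.021),("out+",.026)):
        print(C,nm,[pr(np.r_[np.array(C)+ex*x+ey*yy,z]) for x,z in((.013,.095),(-.013,.095),(.013,.008),(-.013,.008))])
for r in range(112,180,6):print(r,g[r,278:362].tolist())
E
```

```text
plate [477.4 315. ] [np.float64(98.5), np.float64(88.4), np.float64(98.6), np.float64(89.7)] [np.float64(69.6), np.float64(-20.0), np.float64(-109.7), np.float64(159.9)]
(0.4773, 0.3157) in- [array([302. , 127.4]), array([293.2, 154.3]), array([305.1, 119.4]), array([298., 141.])]
(0.4773, 0.3157) out- [array([296.8, 125.5]), array([288.1, 152.5]), array([300.9, 117.9]), array([293.9, 139.5])]
(0.4773, 0.3157) in+ [array([345.4, 142.6]), array([335.7, 168.8]), array([339.5, 131.6]), array([331.9, 152.7])]
(0.4773, 0.3157) out+ [array([350.5, 144.4]), array([340.7, 170.5]), array([343.5, 133. ]), array([335.8, 154.1])]
(0.4742, 0.3189) in- [array([298.6, 123.8]), array([289.8, 150.8]), array([302.4, 116.5]), array([295.3, 138.2])]
(0.4742, 0.3189) out- [array([293.3, 121.9]), array([284.7, 149. ]), array([298.2, 115.1]), array([291.2, 136.8])]
(0.4742, 0.3189) in+ [array([342.1, 139.1]), array([332.5, 165.4]), array([336.9, 128.8]), array([329.3, 150. ])]
(0.4742, 0.3189) out+ [array([347.2, 140.9]), array([337.5, 167.1]), array([340.9, 130.2]), array([333.3, 151.4])]
112 [99, 98, 101
[... 3823 characters left out ...]
 131, 130, 127, 128, 129, 130, 131, 129, 128, 131, 127, 127, 130, 129, 127, 128, 129, 129, 130, 129, 129, 130, 128, 129, 129, 130, 109, 132, 138, 134, 130, 129, 129, 129, 133, 132, 128, 122, 148, 169, 171, 171, 171, 173, 173, 171, 171, 167, 172, 172, 172, 173, 173, 172, 172]
178 [173, 172, 171, 172, 173, 170, 170, 172, 172, 173, 172, 170, 173, 170, 170, 172, 172, 171, 172, 172, 171, 172, 172, 172, 173, 172, 170, 170, 171, 167, 155, 159, 151, 130, 128, 129, 128, 131, 130, 129, 132, 130, 129, 130, 131, 131, 130, 129, 128, 127, 129, 130, 128, 129, 128, 130, 128, 129, 128, 129, 127, 127, 128, 122, 135, 164, 172, 172, 172, 174, 170, 170, 172, 171, 173, 171, 174, 173, 171, 170, 173, 173, 172, 172]
```

Call:
servo_tool([
  {"x": 2, "y": -0.4, "z": -1, "roll": 0, "grip": 1},
  {"x": 5, "y": -1, "z": -1, "roll": 0, "grip": 1},
  {"x": 9, "y": -2, "z": -1, "roll": 0, "grip": 1},
  {"x": 12, "y": -2.5, "z": 0, "roll": 0, "grip": 1},
  {"x": 14, "y": -3, "z": 0, "roll": 0, "grip": 1},
])

```text
clock: 14.62
tcp_pos: [0.5198, 0.0883, 0.3295]
orientation: [-0.0, 0.701, 0.713, 0.0]
wrist_force: [0.8, 0.6, -2.5]
finger_gap: 0.0172
grip_force: 58.5
```

Call:
servo_tool([
  {"x": 14, "y": -3, "z": 0, "roll": 0, "grip": 1},
  {"x": 14, "y": -3, "z": 0, "roll": 0, "grip": 1},
  {"x": 14, "y": -3, "z": 0, "roll": 0, "grip": 1},
  {"x": 14, "y": -3, "z": 0, "roll": 0, "grip": 1},
  {"x": 14, "y": -3, "z": 0, "roll": 0, "grip": 1},
])

```text
clock: 15.03
tcp_pos: [0.5031, 0.1589, 0.3296]
orientation: [-0.0, 0.701, 0.714, 0.0]
wrist_force: [-0.6, 0.6, -2.6]
finger_gap: 0.0171
grip_force: 58.5
```

Call:
servo_tool([
  {"x": 14, "y": -3, "z": 0, "roll": 0, "grip": 1},
  {"x": 14, "y": -3, "z": 0, "roll": 0, "grip": 1},
  {"x": 14, "y": -3, "z": 0, "roll": 0, "grip": 1},
  {"x": 14, "y": -3, "z": 0, "roll": 0, "grip": 1},
  {"x": 14, "y": -3, "z": 0, "roll": 0, "grip": 1},
])

```text
clock: 15.45
tcp_pos: [0.4867, 0.2286, 0.3296]
orientation: [-0.0, 0.701, 0.714, 0.0]
wrist_force: [0.3, -0.5, -3.1]
finger_gap: 0.0173
grip_force: 58.6
```

Call:
servo_tool([
  {"x": 12, "y": -2.5, "z": 0, "roll": 1, "grip": 1},
  {"x": 10, "y": -2, "z": 0, "roll": 2, "grip": 1},
  {"x": 8, "y": -2, "z": 0, "roll": 2, "grip": 1},
  {"x": 5, "y": -1, "z": 0, "roll": 2.5, "grip": 1},
  {"x": 2, "y": 0, "z": 0, "roll": 2.5, "grip": 1},
])

```text
clock: 15.87
tcp_pos: [0.4797, 0.2658, 0.3295]
orientation: [-0.0, 0.76, 0.649, 0.0]
wrist_force: [0.0, 0.1, -3.0]
finger_gap: 0.0171
grip_force: 58.6
```

Call:
servo_tool([
  {"x": 0, "y": 0, "z": 0, "roll": 2.5, "grip": 1},
  {"x": 0, "y": 0, "z": 0, "roll": 2.5, "grip": 1},
  {"x": 0, "y": 0, "z": 0, "roll": 2.5, "grip": 1},
  {"x": 0, "y": 0, "z": 0, "roll": 2, "grip": 1},
  {"x": 0, "y": 0, "z": 0, "roll": 1, "grip": 1},
])

```text
clock: 16.28
tcp_pos: [0.48, 0.2649, 0.3295]
orientation: [-0.0, 0.817, 0.577, -0.0]
wrist_force: [0.1, 0.2, -3.0]
finger_gap: 0.0172
grip_force: 58.6
```

```bash
python3 - <<'E'
from h import *
delta(472.8,303.8,326,70.5)
E
```

```text
tcp [480.  264.9 329.5] tool x ang 70.48 zaxis [-0.  0. -1.] F [ 0.15  0.17 -3.03] gap 0.017161227292408886 t 16.2833 j [0.36 0.25 0.21 1.52 0.   2.27]
d tool [ 34.2 -19.8   3.5] roll -0.02
```

Call:
servo_tool([
  {"x": 4, "y": -2.3, "z": 0, "roll": 0, "grip": 1},
  {"x": 8, "y": -4.6, "z": 0, "roll": 0, "grip": 1},
  {"x": 10, "y": -6, "z": 1, "roll": 0, "grip": 1},
  {"x": 8, "y": -4.6, "z": 1, "roll": 0, "grip": 1},
  {"x": 4.2, "y": -2.3, "z": 1, "roll": 0, "grip": 1},
])

```text
clock: 16.7
tcp_pos: [0.4731, 0.3046, 0.3262]
orientation: [-0.0, 0.816, 0.578, 0.0]
wrist_force: [-0.7, -0.1, -3.0]
finger_gap: 0.0174
grip_force: 58.6
```

Call:
servo_tool([
  {"x": 0, "y": 0, "z": 5, "roll": 0, "grip": 1},
  {"x": 0, "y": 0, "z": 8, "roll": 0, "grip": 1},
  {"x": 0, "y": 0, "z": 8, "roll": 0, "grip": 1},
  {"x": 0, "y": 0, "z": 4, "roll": 0, "grip": 1},
  {"x": 0, "y": 0, "z": 0, "roll": 0, "grip": 1},
])

```text
clock: 17.12
tcp_pos: [0.4729, 0.3019, 0.2997]
orientation: [-0.0, 0.817, 0.577, -0.002]
wrist_force: [-0.5, 0.7, -2.8]
finger_gap: 0.0174
grip_force: 58.5
```

```bash
python3 - <<'E'
from h import *
np.set_printoptions(precision=1,suppress=True,linewidth=250)
delta(472.8,303.8,300,70.5)
st=snap("wrist","s2");g=cv2.cvtColor(cv2.imread("pics/s2_full.png"),cv2.COLOR_BGR2GRAY).astype(int)
c=env.get_calibration("wrist");f=200/np.tan(np.radians(c["vertical_fov"])/2);T=np.array(c["tool_from_camera"])
q=st["orientation"];Rt=R.from_quat([q[1],q[2],q[3],q[0]]).as_matrix()
def pr(p):
    k=T[:3,:3].T@(Rt.T@(np.array(p)-st["tcp_pos"])-T[:3,3]);return np.array([k[0]/k[2]*f+c["cx"],k[1]/k[2]*f+c["cy"]])
C=np.array([.4767,.3157]);a=np.radians(-19.5);ey=np.array([np.cos(a),np.sin(a)]);ex=np.array([-ey[1],ey[0]])
for yy in(-.026,-.021,.021,.026):print(yy,[pr(np.r_[C+ex*x+ey*yy,.095]) for x in(.0175,.015,-.015,-.0175)],"floor",pr(np.r_[C+ey*yy,.08]))
print("plate",[pr(np.r_[C+ex*x+ey*y,.008]) for x in(.05,-.05) for y in(-.045,.045)])
for r in range(110,216,4):print(r,g[r,270:366:2].tolist())
E
```

```text
tcp [472.9 301.9 299.7] tool x ang 70.46 zaxis [-0. -0. -1.] F [-0.5  0.7 -2.9] gap 0.017370910689315316 t 17.1167 j [ 0.4  0.3  0.2  1.5 -0.   2.3]
d tool [ 1.7 -0.7 -0.3] roll -0.04
-0.026 [array([290.1, 137.8]), array([290.2, 140.4]), array([290.9, 169.9]), array([290.9, 172.3])] floor [291.6 152.7]
-0.021 [array([295.1, 137.8]), array([295.2, 140.4]), array([295.8, 169.9]), array([295.8, 172.3])] floor [296.3 152.7]
0.021 [array([337.5, 137.8]), array([337.5, 140.3]), array([337. , 169.9]), array([336.9, 172.3])] floor [336.5 152.7]
0.026 [array([342.6, 137.8]), array([342.5, 140.3]), array([341.9, 169.9]), array([341.8, 172.3])] floor [341.2 152.7]
plate [array([279.1, 100.8]), array([354.1, 100.7]), array([281.7, 181.4]), array([351.6, 181.4])]
110 [107, 111, 111, 109, 111, 86, 76, 79, 80, 82, 81, 77, 81, 80, 80, 78, 78, 77, 81, 82, 79, 81, 77, 79, 80, 82, 81, 83, 80, 80, 80, 83, 81, 82, 83, 81, 83, 85, 86, 85, 83, 86, 91, 113, 111, 111, 169, 193]
114 [109, 114, 114, 112, 112, 90, 77, 78, 78, 79, 82, 79, 82, 77, 79, 80, 82, 78, 78, 81, 81, 81, 78, 79, 79, 82, 81, 79, 77, 81, 81
[... 5005 characters left out ...]
1, 191, 190, 190, 193, 193, 190, 191, 191, 190, 189, 192, 190, 190, 191, 189, 189, 189, 106, 64, 68, 66, 66, 62, 137, 192, 192, 190, 192, 191, 188, 190, 191, 191, 192, 190, 189, 190, 191, 191, 189, 189, 188, 191, 188, 191]
210 [189, 191, 191, 190, 190, 190, 190, 192, 194, 189, 192, 190, 193, 189, 191, 192, 192, 193, 192, 191, 107, 65, 68, 66, 63, 61, 109, 190, 190, 190, 190, 192, 192, 192, 190, 193, 189, 191, 191, 186, 191, 190, 190, 193, 189, 191, 190, 191]
214 [191, 189, 190, 189, 191, 191, 191, 191, 190, 190, 188, 190, 191, 190, 188, 191, 192, 190, 189, 191, 92, 65, 63, 68, 66, 64, 86, 189, 191, 190, 192, 192, 191, 190, 191, 190, 190, 189, 191, 191, 190, 191, 192, 189, 192, 191, 188, 186]
```

Call:
servo_tool([
  {"x": 1.7, "y": -0.3, "z": 4, "roll": 0, "grip": 1},
  {"x": 0, "y": 0, "z": 7, "roll": 0, "grip": 1},
  {"x": 0, "y": 0, "z": 7, "roll": 0, "grip": 1},
  {"x": 0, "y": 0, "z": 7, "roll": 0, "grip": 1},
  {"x": 0, "y": 0, "z": 5, "roll": 0, "grip": 1},
])

```text
clock: 17.58
tcp_pos: [0.4736, 0.3042, 0.2703]
orientation: [-0.0, 0.817, 0.577, -0.001]
wrist_force: [0.0, 0.1, -3.8]
finger_gap: 0.0173
grip_force: 58.6
```

Call:
servo_tool([
  {"x": 0, "y": 0, "z": 5, "roll": 0, "grip": 1},
  {"x": 0, "y": 0, "z": 5, "roll": 0, "grip": 1},
  {"x": 0, "y": 0, "z": 5, "roll": 0, "grip": 1},
  {"x": 0, "y": 0, "z": 5, "roll": 0, "grip": 1},
  {"x": 0, "y": 0, "z": 3, "roll": 0, "grip": 1},
])

```text
clock: 18.0
tcp_pos: [0.4737, 0.3043, 0.2478]
orientation: [-0.0, 0.817, 0.577, -0.0]
wrist_force: [-0.2, 0.1, -3.3]
finger_gap: 0.0171
grip_force: 58.6
```

```bash
python3 - <<'E'
from h import *
delta(472.8,303.8,195,70.5)
E
```

```text
tcp [473.7 304.3 247.8] tool x ang 70.5 zaxis [-0. -0. -1.] F [-0.18  0.11 -3.31] gap 0.01712314591155497 t 18.0 j [ 0.43  0.29  0.05  1.33 -0.    2.34]
d tool [-0.8 -0.7 52.8] roll -0.0
```

Call:
servo_tool([
  {"x": -0.5, "y": -0.5, "z": 6, "roll": 0, "grip": 1},
  {"x": 0, "y": 0, "z": 7, "roll": 0, "grip": 1},
  {"x": 0, "y": 0, "z": 7, "roll": 0, "grip": 1},
  {"x": 0, "y": 0, "z": 7, "roll": 0, "grip": 1},
  {"x": 0, "y": 0, "z": 7, "roll": 0, "grip": 1},
])

```text
clock: 18.42
tcp_pos: [0.4732, 0.304, 0.2136]
orientation: [0.0, 0.817, 0.577, -0.0]
wrist_force: [0.4, -0.2, -3.4]
finger_gap: 0.0174
grip_force: 58.6
```

Call:
servo_tool([
  {"x": 0, "y": 0, "z": 6, "roll": 0, "grip": 1},
  {"x": 0, "y": 0, "z": 5, "roll": 0, "grip": 1},
  {"x": 0, "y": 0, "z": 4, "roll": 0, "grip": 1},
  {"x": 0, "y": 0, "z": 3, "roll": 0, "grip": 1},
  {"x": 0, "y": 0, "z": 2, "roll": 0, "grip": 1},
])

```text
clock: 18.83
tcp_pos: [0.4733, 0.304, 0.1941]
orientation: [0.0, 0.817, 0.577, -0.0]
wrist_force: [-0.0, 0.3, -3.6]
finger_gap: 0.0174
grip_force: 58.6
```

```bash
python3 - <<'E'
from h import *
delta(472.8,303.8,182,70.5)
E
```

```text
tcp [473.3 304.  194.1] tool x ang 70.5 zaxis [-0. -0. -1.] F [-0.04  0.29 -3.56] gap 0.01741891425336389 t 18.8333 j [ 0.43  0.3  -0.06  1.21 -0.    2.34]
d tool [-0.4 -0.3 12.1] roll -0.0
```

Now into the notches slowly.

Call:
servo_tool([
  {"x": 0, "y": 0, "z": 2, "roll": 0, "grip": 1},
  {"x": 0, "y": 0, "z": 2, "roll": 0, "grip": 1},
  {"x": 0, "y": 0, "z": 2, "roll": 0, "grip": 1},
  {"x": 0, "y": 0, "z": 2, "roll": 0, "grip": 1},
  {"x": 0, "y": 0, "z": 1, "roll": 0, "grip": 1},
])

```text
clock: 19.25
tcp_pos: [0.4733, 0.3041, 0.1853]
orientation: [0.0, 0.817, 0.577, 0.0]
wrist_force: [0.2, -0.4, -3.5]
finger_gap: 0.0172
grip_force: 58.6
```

Call:
servo_tool([
  {"x": 0, "y": 0, "z": 1, "roll": 0, "grip": 1},
  {"x": 0, "y": 0, "z": 1, "roll": 0, "grip": 1},
  {"x": 0, "y": 0, "z": 1, "roll": 0, "grip": 1},
  {"x": 0, "y": 0, "z": 1, "roll": 0, "grip": 1},
  {"x": 0, "y": 0, "z": 1, "roll": 0, "grip": 1},
])

```text
clock: 19.67
tcp_pos: [0.4735, 0.3042, 0.1808]
orientation: [0.0, 0.817, 0.577, 0.0]
wrist_force: [-0.3, -0.1, -1.4]
finger_gap: 0.0173
grip_force: 58.6
```

Call:
servo_tool([
  {"x": 0, "y": 0, "z": 1, "roll": 0, "grip": 1},
  {"x": 0, "y": 0, "z": 1, "roll": 0, "grip": 1},
  {"x": 0, "y": 0, "z": 1, "roll": 0, "grip": 1},
  {"x": 0, "y": 0, "z": 0, "roll": 0, "grip": 1},
])

```text
clock: 20.0
tcp_pos: [0.4732, 0.304, 0.1773]
orientation: [0.0, 0.817, 0.577, -0.0]
wrist_force: [-0.1, -0.3, -1.3]
finger_gap: 0.0173
grip_force: 58.6
```

```bash
python3 - <<'E'
from h import *
np.set_printoptions(precision=1,suppress=True)
delta(472.8,303.8,167,70.5)
st=snap("wrist","n1");g=cv2.cvtColor(cv2.imread("pics/n1_full.png"),cv2.COLOR_BGR2GRAY).astype(int)
for r in range(164,200,2):print(r,g[r,268:366:2].tolist())
E
```

```text
tcp [473.2 304.  177.3] tool x ang 70.5 zaxis [-0. -0. -1.] F [-0.1 -0.3 -1.3] gap 0.017298651318928042 t 20.0 j [ 0.4  0.3 -0.1  1.2 -0.   2.3]
d tool [-0.4 -0.3 10.3] roll -0.0
164 [75, 78, 79, 80, 84, 80, 78, 64, 67, 67, 66, 68, 66, 79, 73, 45, 56, 55, 56, 52, 55, 56, 54, 59, 59, 57, 56, 58, 56, 58, 59, 58, 53, 57, 63, 84, 68, 63, 62, 66, 71, 69, 106, 144, 144, 143, 145, 144, 137]
166 [76, 80, 79, 82, 80, 92, 96, 92, 92, 82, 69, 65, 69, 81, 69, 45, 52, 57, 55, 59, 56, 58, 57, 56, 56, 59, 56, 60, 55, 59, 60, 61, 59, 58, 62, 109, 70, 67, 67, 67, 71, 71, 67, 136, 145, 147, 146, 145, 136]
168 [75, 83, 78, 80, 78, 98, 105, 103, 106, 112, 66, 68, 64, 78, 72, 47, 53, 57, 50, 41, 36, 41, 53, 52, 58, 55, 58, 53, 47, 48, 44, 60, 60, 54, 57, 89, 70, 66, 70, 74, 105, 106, 103, 104, 134, 146, 146, 143, 132]
170 [80, 79, 79, 80, 78, 100, 104, 101, 104, 108, 71, 67, 66, 100, 75, 48, 54, 39, 42, 53, 51, 37, 44, 58, 58, 55, 54, 38, 40, 49, 42, 39, 51, 53, 73, 84, 70, 67, 67, 74, 97, 106, 108, 105, 132, 147, 146, 143, 132]
172 [81, 80, 80, 82, 76, 87, 88, 91, 94, 91, 66, 70, 64, 41, 40, 49, 42, 43,
[... 2308 characters left out ...]
146, 147, 146]
194 [156, 137, 144, 143, 139, 138, 113, 100, 96, 99, 70, 94, 143, 140, 144, 97, 54, 58, 56, 59, 59, 59, 67, 61, 65, 66, 62, 59, 57, 59, 56, 61, 60, 83, 144, 142, 141, 97, 67, 92, 98, 140, 145, 147, 143, 148, 144, 140, 147]
196 [154, 135, 144, 141, 141, 143, 112, 99, 98, 96, 73, 122, 143, 144, 143, 100, 56, 59, 56, 54, 52, 58, 63, 62, 62, 63, 60, 59, 58, 59, 59, 58, 59, 64, 143, 141, 143, 114, 69, 118, 141, 146, 145, 146, 149, 145, 146, 141, 175]
198 [152, 137, 140, 143, 141, 143, 113, 96, 98, 98, 71, 132, 142, 142, 142, 131, 125, 126, 125, 128, 126, 89, 61, 60, 65, 64, 63, 76, 100, 106, 110, 98, 95, 108, 142, 143, 143, 137, 68, 118, 144, 145, 146, 145, 148, 144, 144, 140, 174]
```

Call:
servo_tool([
  {"x": 0, "y": 0, "z": 3, "roll": 0, "grip": 1},
  {"x": 0, "y": 0, "z": 4, "roll": 0, "grip": 1},
  {"x": 0, "y": 0, "z": 2.5, "roll": 0, "grip": 1},
  {"x": 0, "y": 0, "z": 0, "roll": 0, "grip": 1},
])

```text
clock: 20.38
tcp_pos: [0.4728, 0.3038, 0.1671]
orientation: [-0.0, 0.817, 0.577, -0.001]
wrist_force: [-0.8, 0.9, -1.1]
finger_gap: 0.0173
grip_force: 58.6
```

```bash
python3 - <<'E'
from h import *
show()
E
```

```text
tcp [472.8 303.8 167.1] tool x ang 70.5 zaxis [-0.001 -0.001 -1.   ] F [-0.82  0.86 -1.08] gap 0.01729083115830796 t 20.3833 j [ 0.43  0.32 -0.11  1.15 -0.    2.34]
```

Call:
servo_tool([
  {"x": -3, "y": 0, "z": 0, "roll": 0, "grip": 1},
  {"x": -4, "y": 0, "z": 0, "roll": 0, "grip": 1},
  {"x": -5, "y": 0, "z": 0, "roll": 0, "grip": 1},
  {"x": 0, "y": 0, "z": 0, "roll": 0, "grip": 1},
])

```text
clock: 20.72
tcp_pos: [0.4688, 0.2918, 0.1681]
orientation: [0.0, 0.817, 0.577, -0.0]
wrist_force: [-0.3, 0.5, -1.5]
finger_gap: 0.0173
grip_force: 58.6
```

Call:
servo_tool([
  {"x": -5, "y": 0, "z": 0, "roll": 0, "grip": 1},
  {"x": -7, "y": 0, "z": 0, "roll": 0, "grip": 1},
  {"x": -8, "y": 0, "z": 0, "roll": 0, "grip": 1},
  {"x": -6, "y": 0, "z": 0, "roll": 0, "grip": 1},
  {"x": 0, "y": 0, "z": 0, "roll": 0, "grip": 1},
])

```text
clock: 21.13
tcp_pos: [0.4599, 0.2669, 0.1681]
orientation: [0.0, 0.817, 0.577, -0.0]
wrist_force: [-0.8, 0.5, -1.4]
finger_gap: 0.0174
grip_force: 58.6
```

```bash
python3 - <<'E'
from h import *
delta(520.4,-330.2,280,78.6)
E
```

```text
tcp [459.9 266.9 168.1] tool x ang 70.44 zaxis [-0.    -0.001 -1.   ] F [-0.76  0.53 -1.39] gap 0.017420660864375503 t 21.1333 j [ 0.38  0.26 -0.19  1.13 -0.    2.29]
d tool [-542.5  256.9 -111.6] roll -8.16
```

Call:
servo_tool([
  {"x": 0, "y": 0, "z": -12, "roll": 0, "grip": 1},
  {"x": 0, "y": 0, "z": -25, "roll": 0, "grip": 1},
  {"x": 0, "y": 0, "z": -30, "roll": 0, "grip": 1},
  {"x": 0, "y": 0, "z": -30, "roll": 0, "grip": 1},
  {"x": -5, "y": 2, "z": -18, "roll": 0, "grip": 1},
])

```text
clock: 21.55
tcp_pos: [0.4615, 0.2636, 0.2863]
orientation: [0.0, 0.816, 0.577, 0.002]
wrist_force: [0.9, 0.3, -0.6]
finger_gap: 0.0172
grip_force: 58.8
```

Call:
servo_tool([
  {"x": -25, "y": 12, "z": 0, "roll": 0, "grip": 1},
  {"x": -34, "y": 16, "z": 0, "roll": 0, "grip": 1},
  {"x": -34, "y": 16, "z": 0, "roll": 0, "grip": 1},
  {"x": -34, "y": 16, "z": 0, "roll": 0, "grip": 1},
  {"x": -34, "y": 16, "z": 0, "roll": 0, "grip": 1},
])

```text
clock: 21.97
tcp_pos: [0.4786, 0.0843, 0.2832]
orientation: [0.0, 0.816, 0.577, 0.0]
wrist_force: [1.1, 0.5, -0.8]
finger_gap: 0.0174
grip_force: 58.8
```

Call:
servo_tool([
  {"x": -34, "y": 16, "z": 0, "roll": 0, "grip": 1},
  {"x": -34, "y": 16, "z": 0, "roll": 0, "grip": 1},
  {"x": -34, "y": 16, "z": 0, "roll": 0, "grip": 1},
  {"x": -34, "y": 16, "z": 0, "roll": 0, "grip": 1},
  {"x": -34, "y": 16, "z": 0, "roll": 0, "grip": 1},
])

```text
clock: 22.38
tcp_pos: [0.4972, -0.1032, 0.2833]
orientation: [0.0, 0.817, 0.577, 0.0]
wrist_force: [0.3, 0.0, -1.8]
finger_gap: 0.0172
grip_force: 58.8
```

```bash
python3 - <<'E'
from h import *
delta(520.4,-330.2,280,78.6)
E
```

```text
tcp [ 497.2 -103.2  283.3] tool x ang 70.48 zaxis [ 0.001 -0.    -1.   ] F [ 0.33  0.03 -1.77] gap 0.017172258589159113 t 22.3833 j [-0.36  0.17 -0.01  1.39  0.    1.55]
d tool [-206.3   97.7    3.3] roll -8.12
```

Call:
servo_tool([
  {"x": -35, "y": 16.5, "z": 0, "roll": 0, "grip": 1},
  {"x": -35, "y": 16.5, "z": 0, "roll": 0, "grip": 1},
  {"x": -35, "y": 16.5, "z": 0, "roll": 0, "grip": 1},
  {"x": -35, "y": 16.5, "z": 0, "roll": 0, "grip": 1},
  {"x": -30, "y": 14.2, "z": 0, "roll": 0, "grip": 1},
])

```text
clock: 22.8
tcp_pos: [0.5161, -0.291, 0.2829]
orientation: [0.0, 0.817, 0.577, 0.0]
wrist_force: [-0.2, -0.2, -1.4]
finger_gap: 0.0175
grip_force: 58.8
```

Call:
servo_tool([
  {"x": -20, "y": 9.5, "z": 3, "roll": 0, "grip": 1},
  {"x": -12, "y": 6, "z": 0, "roll": 0, "grip": 1},
  {"x": -4, "y": 2, "z": 0, "roll": -4, "grip": 1},
  {"x": 0, "y": 0, "z": 0, "roll": -4.1, "grip": 1},
  {"x": 0, "y": 0, "z": 0, "roll": 0, "grip": 1},
])

```text
clock: 23.22
tcp_pos: [0.5205, -0.3288, 0.2796]
orientation: [-0.0, 0.774, 0.634, 0.0]
wrist_force: [-0.3, -0.0, -1.4]
finger_gap: 0.0172
grip_force: 58.8
```

Call:
servo_tool([
  {"x": 0, "y": 0, "z": 0, "roll": 0, "grip": 1},
  {"x": 0, "y": 0, "z": 0, "roll": 0, "grip": 1},
])

```text
clock: 23.38
tcp_pos: [0.5207, -0.3278, 0.2801]
orientation: [0.0, 0.774, 0.633, 0.0]
wrist_force: [-0.5, -0.4, -1.6]
finger_gap: 0.0172
grip_force: 58.8
```

```bash
python3 - <<'E'
from h import *
delta(519.8,-330.2,280,78.6)
st=snap("wrist","r1");g=cv2.cvtColor(cv2.imread("pics/r1_full.png"),cv2.COLOR_BGR2GRAY).astype(int)
for r in range(120,215,4):print(r,g[r,276:360:2].tolist())
E
```

```text
tcp [ 520.7 -327.8  280.1] tool x ang 78.51 zaxis [ 0.  0. -1.] F [-0.47 -0.39 -1.59] gap 0.017225710726058437 t 23.3833 j [-0.69  0.39  0.27  1.45  0.    1.08]
d tool [-2.5 -0.4  0.1] roll -0.09
120 [99, 101, 100, 102, 69, 61, 64, 63, 64, 64, 65, 62, 65, 62, 65, 65, 64, 59, 63, 64, 66, 65, 64, 65, 65, 62, 69, 66, 65, 68, 65, 67, 67, 70, 70, 67, 73, 97, 96, 97, 98, 94]
124 [100, 99, 98, 98, 72, 63, 63, 64, 62, 65, 59, 62, 68, 63, 64, 67, 66, 64, 65, 64, 62, 63, 65, 62, 68, 62, 64, 66, 63, 67, 69, 67, 66, 67, 67, 66, 86, 96, 94, 152, 156, 165]
128 [170, 170, 168, 172, 120, 60, 104, 87, 95, 63, 61, 63, 64, 62, 62, 65, 64, 65, 62, 63, 64, 64, 66, 68, 64, 68, 65, 66, 64, 70, 66, 67, 67, 66, 84, 65, 146, 170, 168, 164, 166, 164]
132 [170, 170, 172, 169, 120, 114, 116, 116, 116, 114, 84, 62, 65, 66, 60, 64, 66, 60, 64, 67, 66, 65, 64, 65, 66, 65, 68, 66, 66, 64, 109, 121, 117, 119, 120, 108, 154, 169, 166, 164, 167, 167]
136 [171, 170, 172, 170, 121, 116, 115, 117, 115, 116, 117, 117, 115, 83, 83, 39, 43, 40, 43, 43, 42, 42, 39, 43, 44, 51, 64, 106, 116, 119, 117, 120, 121, 118, 119, 104, 
[... 3298 characters left out ...]
71, 168, 167, 170, 170, 169, 168, 169, 170, 169, 172, 170, 170, 172, 170]
204 [171, 168, 171, 170, 169, 169, 172, 170, 169, 165, 171, 172, 169, 173, 170, 171, 169, 101, 61, 60, 59, 58, 57, 122, 170, 169, 169, 171, 169, 168, 171, 172, 170, 169, 170, 169, 171, 171, 170, 170, 171, 169]
208 [172, 171, 170, 172, 172, 174, 171, 172, 170, 169, 171, 168, 171, 171, 171, 169, 168, 97, 57, 60, 58, 58, 59, 100, 167, 170, 169, 168, 169, 169, 172, 171, 170, 170, 169, 168, 170, 170, 169, 173, 169, 171]
212 [167, 171, 170, 173, 171, 171, 170, 169, 171, 172, 171, 172, 169, 170, 170, 169, 168, 80, 59, 62, 61, 60, 63, 76, 170, 170, 173, 170, 170, 171, 170, 170, 170, 171, 172, 171, 166, 170, 169, 170, 169, 168]
```

Call:
servo_tool([
  {"x": -2.5, "y": -0.4, "z": 14, "roll": 0, "grip": 1},
  {"x": 0, "y": 0, "z": 30, "roll": 0, "grip": 1},
  {"x": 0, "y": 0, "z": 30, "roll": 0, "grip": 1},
  {"x": 0, "y": 0, "z": 25, "roll": 0, "grip": 1},
  {"x": 0, "y": 0, "z": 5, "roll": 0, "grip": 1},
])

```text
clock: 23.85
tcp_pos: [0.5177, -0.3282, 0.1714]
orientation: [-0.004, 0.774, 0.633, -0.001]
wrist_force: [-1.0, 0.2, -1.9]
finger_gap: 0.0173
grip_force: 58.6
```

Call:
servo_tool([
  {"x": 0, "y": 0, "z": 0, "roll": 0, "grip": 1},
  {"x": 0, "y": 0, "z": 0, "roll": 0, "grip": 1},
])

```text
clock: 24.02
tcp_pos: [0.5202, -0.3304, 0.1772]
orientation: [0.0, 0.774, 0.633, 0.0]
wrist_force: [0.8, -0.7, -0.9]
finger_gap: 0.0176
grip_force: 58.7
```

```bash
python3 - <<'E'
from h import *
delta(519.8,-330.2,111.4,78.6)
E
```

```text
tcp [ 520.2 -330.4  177.2] tool x ang 78.6 zaxis [ 0.001 -0.001 -1.   ] F [ 0.76 -0.73 -0.92] gap 0.017617890559603912 t 24.0167 j [-0.7   0.41  0.06  1.21  0.    1.07]
d tool [ 0.2 -0.5 65.8] roll 0.0
```

Aligned with the original grasp pose, so I'll lower into the sleeve.

Call:
servo_tool([
  {"x": 0, "y": -0.4, "z": 8, "roll": 0, "grip": 1},
  {"x": 0, "y": 0, "z": 10, "roll": 0, "grip": 1},
  {"x": 0, "y": 0, "z": 10, "roll": 0, "grip": 1},
  {"x": 0, "y": 0, "z": 4, "roll": 0, "grip": 1},
  {"x": 0, "y": 0, "z": 0, "roll": 0, "grip": 1},
])

```text
clock: 24.43
tcp_pos: [0.5186, -0.3296, 0.1423]
orientation: [-0.001, 0.774, 0.633, -0.0]
wrist_force: [0.3, 0.3, -1.7]
finger_gap: 0.0172
grip_force: 58.8
```

Call:
servo_tool([
  {"x": 0, "y": 0, "z": 8, "roll": 0, "grip": 1},
  {"x": 0, "y": 0, "z": 10, "roll": 0, "grip": 1},
  {"x": 0, "y": 0, "z": 8, "roll": 0, "grip": 1},
  {"x": 0, "y": 0, "z": 4, "roll": 0, "grip": 1},
  {"x": 0, "y": 0, "z": 0, "roll": 0, "grip": 1},
])

```text
clock: 24.85
tcp_pos: [0.5186, -0.3296, 0.1122]
orientation: [-0.001, 0.774, 0.633, -0.0]
wrist_force: [-0.1, 0.1, -1.0]
finger_gap: 0.0171
grip_force: 58.8
```

```bash
python3 - <<'E'
from h import *
delta(519.8,-330.2,110.4,78.6)
E
```

```text
tcp [ 518.6 -329.6  112.2] tool x ang 78.6 zaxis [-0.002  0.002 -1.   ] F [-0.1   0.1  -1.04] gap 0.01711209195820902 t 24.85 j [-0.7   0.45 -0.05  1.07  0.    1.07]
d tool [-0.3  1.3  1.8] roll -0.0
```

Call:
servo_tool([
  {"x": 0, "y": 0.8, "z": 1, "roll": 0, "grip": 1},
  {"x": 0, "y": 0, "z": 0.8, "roll": 0, "grip": 1},
  {"x": 0, "y": 0, "z": 0, "roll": 0, "grip": 1},
])

```text
clock: 25.1
tcp_pos: [0.5205, -0.3307, 0.1125]
orientation: [0.0, 0.774, 0.633, 0.0]
wrist_force: [1.0, 0.7, -1.5]
finger_gap: 0.0174
grip_force: 58.8
```

Call:
servo_tool([
  {"x": 0, "y": 0, "z": 0, "roll": 0, "grip": 0.6},
  {"x": 0, "y": 0, "z": 0, "roll": 0, "grip": 0.4},
  {"x": 0, "y": 0, "z": 0, "roll": 0, "grip": 0},
  {"x": 0, "y": 0, "z": 0, "roll": 0, "grip": 0},
  {"x": 0, "y": 0, "z": 0, "roll": 0, "grip": 0},
])

```text
clock: 25.52
tcp_pos: [0.5203, -0.3306, 0.1125]
orientation: [0.0, 0.774, 0.633, 0.0]
wrist_force: [0.3, 0.0, 0.3]
finger_gap: 0.0765
grip_force: 0.0
```

Call:
servo_tool([
  {"x": 0, "y": 0, "z": -5, "roll": 0, "grip": 0},
  {"x": 0, "y": 0, "z": -15, "roll": 0, "grip": 0},
  {"x": 0, "y": 0, "z": -30, "roll": 0, "grip": 0},
  {"x": 0, "y": 0, "z": -30, "roll": 0, "grip": 0},
  {"x": 0, "y": 0, "z": -30, "roll": 0, "grip": 0},
])

```text
clock: 25.93
tcp_pos: [0.5199, -0.3302, 0.2236]
orientation: [-0.0, 0.774, 0.633, -0.0]
wrist_force: [0.9, -0.7, 0.8]
finger_gap: 0.0853
grip_force: 0.0
```

Call:
servo_tool([
  {"x": 0, "y": 0, "z": -30, "roll": 0, "grip": 0},
  {"x": 0, "y": 0, "z": -20, "roll": 0, "grip": 0},
  {"x": 0, "y": 0, "z": 0, "roll": 0, "grip": 0},
  {"x": 0, "y": 0, "z": 0, "roll": 0, "grip": 0},
  {"x": 0, "y": 0, "z": 0, "roll": 0, "grip": 0},
])

```text
clock: 26.35
tcp_pos: [0.52, -0.3303, 0.2717]
orientation: [-0.0, 0.774, 0.633, -0.0]
wrist_force: [-0.1, -0.0, -0.8]
finger_gap: 0.0854
grip_force: 0.0
```

```bash
python3 - <<'E'
from h import *
np.set_printoptions(precision=4,suppress=True)
show()
st=snap("wrist","e1");im=cv2.imread("pics/e1_full.png").astype(int)
m=((im[...,2]>70)&(im[...,2]-im[...,0]>35)).astype(np.uint8)
n,l,s,c=cv2.connectedComponentsWithStats(m);k=1+np.argmax(s[1:,4]);print("orange",s[k],c[k])
ys,xs=np.nonzero((l==k)&(im[...,2]>130));print("top",cv2.minAreaRect(np.c_[xs,ys].astype(np.float32)),onz("wrist",(xs.mean(),ys.mean()),.153,st))
for n,(x0,y0,x1,y1),p in(("scene",(340,85,420,145),"scene0"),("side",(195,125,275,185),"side0")):
    a=env.read_camera(n)[:,:,::-1].copy();o=cv2.imread(f"pics/{p}.png")
    cv2.imwrite(f"pics/{n}_end.png",a)
    b=a[y0:y1,x0:x1].astype(int);blue=(b[...,0]-b[...,2]>25)&(b[...,0]>40)
    o2=o[y0:y1,x0:x1].astype(int);bo=(o2[...,0]-o2[...,2]>25)&(o2[...,0]>40)
    ys,xs=np.nonzero(blue&~bo);print(n,"new blue px",len(xs),(xs.mean()+x0,ys.mean()+y0) if len(xs) else None)
    # rod handle now vs start
    for nm,i in(("now",a),("start",o)):
        i=i.astype(int);mm=(i[...,2]-i[...,0]>60)&(i[...,2]>100);mm[:200]=0;yy,xx=np.nonzero(mm);print(nm,"orange",len(xx),xx.mean().round(1) if len(xx) else 0,yy.mean().round(1) if len(xx) else 0)
E
```

```text
tcp [ 520.  -330.3  271.7] tool x ang 78.6 zaxis [-0.  0. -1.] F [-0.05 -0.   -0.76] gap 0.0853949390766083 t 26.35 j [-0.7   0.39  0.26  1.44  0.    1.07]
orange [309 179  23  22 473] [319.9133 189.7357]
top ((320.0, 196.0), (8.0, 20.0), 90.0) [ 0.5224 -0.3332  0.153 ]
scene new blue px 35 (np.float64(368.74285714285713), np.float64(118.31428571428572))
now orange 25 180.3 251.2
start orange 68 181.9 248.2
side new blue px 96 (np.float64(237.40625), np.float64(157.13541666666666))
now orange 44 393.1 303.9
start orange 83 390.0 302.5
```

Call:
servo_tool([
  {"x": 30, "y": -20, "z": -15, "roll": 0, "grip": 0},
  {"x": 30, "y": -20, "z": -15, "roll": 0, "grip": 0},
  {"x": 30, "y": -20, "z": 0, "roll": 0, "grip": 0},
  {"x": 30, "y": -20, "z": 0, "roll": 0, "grip": 0},
  {"x": 0, "y": 0, "z": 0, "roll": 0, "grip": 0},
])

```text
clock: 26.92
tcp_pos: [0.4622, -0.1916, 0.3021]
orientation: [-0.002, 0.773, 0.635, -0.0]
wrist_force: [0.3, 0.9, 0.4]
finger_gap: 0.0856
grip_force: 0.0
```

Call:
servo_tool([
  {"x": 0, "y": 0, "z": 0, "roll": 0, "grip": 0},
  {"x": 0, "y": 0, "z": 0, "roll": 0, "grip": 0},
  {"x": 0, "y": 0, "z": 0, "roll": 0, "grip": 0},
  {"x": 0, "y": 0, "z": 0, "roll": 0, "grip": 0},
  {"x": 0, "y": 0, "z": 0, "roll": 0, "grip": 0},
])

```text
clock: 27.33
tcp_pos: [0.4658, -0.198, 0.3016]
orientation: [-0.0, 0.774, 0.633, -0.0]
wrist_force: [0.5, -0.4, -0.8]
finger_gap: 0.0855
grip_force: 0.0
```

```bash
python3 - <<'E'
from h import *
np.set_printoptions(precision=1,suppress=True)
def prj(n,p):
    c=env.get_calibration(n);f=200/np.tan(np.radians(c["vertical_fov"])/2);q=cv2.Rodrigues(np.array(c["rvec"],float))[0]@np.array(p)+np.array(c["tvec"]).ravel();return q[:2]/q[2]*f+[c["cx"],c["cy"]]
for n in("scene","side"):
    a=env.read_camera(n)[:,:,::-1].copy();o=cv2.imread(f"pics/{n}0.png");cv2.imwrite(f"pics/{n}_end2.png",a)
    for nm,i in(("now",a),("start",o)):
        i=i.astype(int);mm=(i[...,2]-i[...,0]>30)&(i[...,2]>50);mm[:200]=0;mm[:,450:]=0
        k=cv2.connectedComponentsWithStats(mm.astype(np.uint8));j=1+np.argmax(k[2][1:,4]);print(n,nm,k[2][j],k[3][j])
    x0,y0,x1,y1=(340,85,420,145) if n=="scene" else (195,125,275,185)
    d=np.abs(a.astype(int)-o.astype(int)).sum(2)[y0:y1,x0:x1]
    b=a[y0:y1,x0:x1].astype(int);bl=(b[...,0]-b[...,2]>20)&(d>60);ys,xs=np.nonzero(bl);print(n,"blue",len(xs),xs.mean()+x0,ys.mean()+y0,"pred block centre",prj(n,(.4767,.3157,.0325)),"top",prj(n,(.4767,.3157,.0485)))
E
```

```text
scene now [177 245  12  10  72] [182.5 249.4]
scene start [177 243  11  11  72] [182.  248.1]
scene blue 48 369.4375 116.0625 pred block centre [373.9 117. ] top [374.4 112.8]
side now [ 84 370  25  18 113] [ 96.6 378.1]
side start [384 297  13  12 100] [390.  302.5]
side blue 94 238.0744680851064 157.25531914893617 pred block centre [225.3 152.7] top [224.3 148.4]
```

```bash
python3 - <<'E'
import cv2,numpy as np
for n,(x0,y0,x1,y1) in(("side",(200,125,252,182)),("scene",(340,85,400,140))):
    b=cv2.imread(f"pics/{n}_end2.png").astype(int)[y0:y1,x0:x1]
    print(n,x0,y0)
    for r in range(0,y1-y0):
        print(y0+r,"".join("#" if p[0]-p[2]>20 else ("p" if p[2]-p[1]>12 and p[0]-p[1]>12 else ("." if p.sum()>330 else ("o" if p.sum()>180 else "x"))) for p in b[r]))
E
```

```text
side 200 125
125 ....................................................
126 ....................................................
127 ....................................................
128 ....................................................
129 ....................................................
130 ....................................................
131 ....................................................
132 ....................................................
133 ....................................................
134 ....................................................
135 ....................................................
136 ....................................................
137 ....................................................
138 ......................ooooo.....o...................
139 ...................ooo...ooooxo.o...................
140 ...................o.........ooox...................
141 ............o..oxo...........oooo...................
142 ...............ox............ooooo..................
143 .............oooxo............ooxo..................
144 
[... 5034 characters left out ...]
....oo.........xxxxxxxxxxxxxxooooooooooooooooo....
130 xx.......................oxxxxoooxxxoooooooooooooooooxxx....
131 oo........................oooooooxoooooooooooooooooxxooo....
132 .............o..............#oooooooooooooooooooxxxoo.......
133 ...........................##ooooooooooooooooxxxooo.........
134 xx........................##xxooooooooooooxxxooo............
135 xxxo....................o##xxooooooooooxxxooo...............
136 xxxxo...o..............###xxoooooooooxxooo..................
137 xxxxoo................###xxoooooooxxxoo.....................
138 xxxoo................###xxoooooxxxooo.......................
139 xoo.................##xxxoooxxxooo..........................
```

The carrier hangs level between the cheeks in both views, centred at about (225,153) in the side view as predicted. The rod stands in its holder and the arm is clear.

```bash
python3 -c "
from workcell import env
print(env.hand_in())"
```

```text
the job is handed in; nothing more can be done
None
```

I fished the carrier out through the window and hung it in both stand notches, put the rod back upright in its holder, and handed the job in at about 27.5 s; the hand-in returned no verdict.

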